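# Tighten the carton fence's pedestal clamp with a T-handle hex key

### The arm

A 7-joint arm with a two-finger parallel gripper is mounted at the origin on the work surface. World frame = base frame: x ahead of the robot, y to its left, z up, the work surface at z = 0. Lengths are in m, angles in rad, forces in N, time in s.
With the tool pointing down it reaches from about 0.425 to 0.95 m from the base axis. Payload 4.7 kg.
Tool frame: the origin (TCP) lies on the centre line of the jaws, within the pads' length; the fingertips stand 8 mm ahead of it and the grasp point (between the pads) lies 11 mm behind it; z points along the fingers, y is the direction in which the jaws open and shut (so a half turn about z gives the same grasp; the last joint's range is limited). The gripper opens to 87 mm and grips with 3 to 60 N. Pads are 19 mm wide; open, the fingers measure 117 mm over their backs; the gripper's body (75 mm by 190 mm) begins 51 mm behind the grasp point.
Start: joints at [1.2, 0.469, -0.049, 1.532, 0.024, 1.141, -0.082], TCP at [0.226, -0.636, 0.197] pointing down, gripper open.
Joint ranges: [-2.59, 2.59], [-0.33, 1.99], [-1.39, 1.29], [0.1, 2.45], [-1.04, 4.18], [0.21, 1.99], [-2.66, 2.66]. Speed limits (rad/s): [2.57, 2.57, 3.14, 3.14, 3.14, 3.14, 3.14].

### API

Orientations are given as a unit quaternion [x, y, z, w].
In Python, from workcell import bot gives the robot as it stands.
- The arm moves only by the tool play_rows, never from a script. Its argument "targets" is text: rows parted by semicolons, each of 7 numbers parted by spaces: the shift along the world's x, y, z in m, then the turn, a rotation vector about the world's x, y, z in degrees, then the finger opening in m, from 0 to 0.087. In form: dx dy dz rx ry rz jaw; .... A call has 1 to 8 rows; each row shifts and turns the commanded pose from where the row before left it; what a row does not reach is not made up. A row lasts 1/10 s, in which the tool goes at most 50 mm and 8.59 degrees, less where a joint would pass 70% of its speed; a pose out of reach is approached as far as the arm can. A call with a gripper value outside its range is refused whole. The fingers move at their own pace and stop on an object; "force" is the grip in N (left out, the last holds). Time passes only in rows, so rows that do not move let the fingers close. It gives the time, the measured TCP pose, the force and the opening at its end, in the units of the state.
- bot.observe(): the state, without advancing time (a new reading comes with each control period).
- bot.snapshot(name): name is "scene" or "top" or "wrist"; returns a dict with "image" (480x640x3 uint8, blue, green, red), "z_map" (480x640 float32, m along the optical axis (not along the pixel's ray), 0 where there is no reading), "fx", "fy", "cx", "cy" (pixels), "k1" (the pictures are not rectified: a ray, as slopes to the right and down, at radius r is drawn at 1 + k1 r^2 times it, then the intrinsics apply), "world_to_cam" (4x4, takes a point from world to camera coordinates). Camera axes: x right, y up, looking along -z (the intrinsics and any distortion apply to the point x, -y, -z); pixel columns grow to the right and rows downward; lengths in m; the calibration is good to about 2 mm. A picture is of the moment at which its call begins.
- bot.finish_job(): hands the job in, once; it reports no verdict.
Trained networks look in a picture, given as the dict that the camera call returned (one of the last four; its "shot" number tells which), for a name from the list of things; names that differ only in an ending like _2 or _b are one class to them, and where a whole thing is asked for, a point or a joint stands for the part that bears it (a point fixed in the world has none). Each returns a list of dicts, best first, with "confidence" (0 to 1); they miss things now and then, are a little off and sometimes report something else, mostly with a low value. They report only what shows in the picture. A call takes as long as a camera call. They do not tell look-alikes from the thing itself.
- bot.masks_of(query, picture): "region" (480x640 bool, what is visible of it) and "rect" ([left, top, right, bottom] in pixels, round what is visible of it).
The state is a dict: "time_s": time; "q": joint angles; "joint_velocities": joint speeds; "joint_torque": joint torques, N m; "position": TCP position; "tool_rot": TCP orientation; "contact_force": force on the tool from outside, world axes, zero at the start; "ft_torque": the same for the moment, N m; "grip_width": finger opening in m.
Only numpy, scipy, OpenCV 4.12 (cv2) and the standard library are available. Lean on these libraries where they do the work, as an engineer would, in place of code of your own. Each camera call takes 0.05 s, during which the arm holds its last target.

### The job

The carton fence on the packing bench has come loose in its clamp: take the larger T-handle hex key from the key block, seat it fully home in the clamp's recessed cap screw before turning, and keep it home while you tighten the screw clockwise until it comes up tight. Feel for the socket gently, never leaning on the key. Then put the key back upright and fully down in the block hole it came from and let go, leaving everything else on the bench as it was.

Things in the scene. Friction and masses are not known exactly. Their poses are not given: they have to be found in the camera images.
- key_bar (a point): Centre of the handle bar of the larger T-handle hex key, the tool to use. The black bar is 110 mm long (x), 18 mm wide (y; flat sides, the faces to grip) and 28 mm high (z). The key stands upright in the key block, the bar's centre 134 mm above its blade's lower end.
- key: That larger key as a whole, 0.28 to 0.44 kg; its origin is the centre of its blade's lower end. The steel blade is a hexagon 17 mm across flats (19.6 mm over corners) that goes 120 mm straight down from the middle of the bar's underside; two of its six corners lie along the bar (x).
- key_tip (a point): Centre of the flat lower end of the larger key's blade (the same point as the key's origin); the end's edges are chamfered by 0.3 mm. At the start it stands on the floor of its hole.
- key_hole (a point): Centre of the floor of the round hole in the key block that the larger key stands in and goes back to: 24 mm wide, 45 mm deep, so its mouth is 45 mm above this point. The block is fixed timber, 80 x 170 (y) x 60 mm. This hole is 45 mm from its middle towards -y (right, seen from the robot).
- smallkey_bar (a point): Centre of the bar (80 x 13 x 20 mm) of the smaller T-handle hex key, blade 10 mm across flats and 105 mm long, standing in the key block's other hole, 90 mm to +y of the larger key's. Too small for the screw. Bystander.
- fence: The fixed carton fence: a grey 60 mm tube, level, 68 mm above the bench, along y, held near its -y end by a grey cast split pedestal clamp. The clamp's ear, on its -x side (the robot's), has a flat top 112 mm above the bench with a round counterbore 35 mm wide, in which the cap screw's head is sunk. A full carton, 200 mm high, stands beyond the tube. Origin on the bench below the screw.
- socketfloor: Centre of the flat floor of the cap screw's hexagon socket, 96 mm above the bench, on the screw's vertical axis; here the key's tip rests when fully home. The socket is 17.8 mm across flats, 10 mm deep, with a 0.5 mm lead-in. Its mouth is in the head's flat top (30 mm across), 6 mm below the ear's top. The hexagon's angle is not in this frame or the joint's value: look or feel for it.
- capscrew (a joint): Turn of the cap screw, rad, growing clockwise seen from above (tightening). Starts slack at 0 to 0.4, comes up tight on a firm stop at 1.2; drags with about 0.1 N m throughout and stays where left. At a wrong angle the key stands on the head, 10 mm too high; it enters within about 5 degrees of the true angle, every 60 degrees, and has that play before the screw turns.
- bananas: Hand of six green bananas, about 190 x 180 x 85 mm, lying on the bench. Bystander. Origin on the bench at its crown.
- spanner: Steel spanner 200 mm long lying flat near the clamp. Bystander. Origin on the bench under its middle.
- sparescrew: Spare cap screw standing on its head on the bench near the clamp, 70 mm tall, head 30 mm across. Bystander. Origin on the bench under it.
- taperoll: Roll of brown tape lying flat, 110 mm across, 48 mm high. Bystander. Origin on the bench under its middle.
- tin: Steel tin with a white lid, 90 mm across, 70 mm high. Bystander. Origin on the bench under its middle.
Things that resemble listed ones, but are neither listed nor needed, are in the scene too. What is shaped like the key but red is not meant. Leave any red look-alike of the part that bears key_hole alone.

How it is judged:
By the outcome, as a careful person would: the job done as asked, in the order asked, and still so for the second after the job is handed in, with the robot touching nothing.
It also fails if it takes over 69 s, if anything falls off the work surface, if the arm or the gripper's body presses on something with over 40 N, if the wrist force passes 120 N, or if a joint passes its speed limit or range.

## Working session

There is one attempt and no reset: what is moved stays moved. The work goes in short steps, Python scripts to look and compute and a tool call to move; the robot and the scene stay as the last step left them, time stands still between calls to the robot, and variables do not carry over. Pictures are saved under pics/ and viewed, and the job is handed in when it is done.

Besides the shell and the picture viewer there is one more tool, called after "Emit:" as name(argument=value, ...) on one line, values as JSON. play_rows: Moves the arm, as the interface text tells. Its arguments: {"type":"object","properties":{"targets":{"type":"string"},"force":{"type":"number"}},"required":["targets"]}

```bash
ls; mkdir -p pics; cat > h.py <<'E'
import numpy as np, cv2
from workcell import bot
def snap(n,fn=None):
    s=bot.snapshot(n)
    if fn: cv2.imwrite('pics/'+fn+'.png',s['image'])
    return s
def ray(s,u,v):
    x=(u-s['cx'])/s['fx'];y=(v-s['cy'])/s['fy']
    rd=np.hypot(x,y);r=rd
    for _ in range(30): r=rd/(1+s['k1']*r*r)
    k=r/rd if rd>0 else 1
    x*=k;y*=k
    T=np.linalg.inv(s['world_to_cam'])
    d=T[:3,:3]@np.array([x,-y,-1.]);return T[:3,3],d
def pt(s,u,v,z=None):
    o,d=ray(s,u,v)
    if z is None: z=s['z_map'][int(round(v)),int(round(u))]; return o+d*z
    return o+d*((z-o[2])/d[2])
def cloud(s,mask=None):
    # all pixels -> world
    vv,uu=np.mgrid[0:480,0:640]
    x=(uu-s['cx'])/s['fx'];y=(vv-s['cy'])/s['fy'];rd=np.hypot(x,y);r=rd.copy()
    for _ in range(30): r=rd/(1+s['k1']*r*r)
    k=np.where(rd>0,r/np.maximum(rd,1e-9),1);x=x*k;y=y*k
    T=np.linalg.inv(s['world_to_cam']);Z=s['z_map']
    P=np.stack([x*Z,-y*Z,-Z],-1)@T[:3,:3].T+T[:3,3]
    P[Z<=0]=np.nan
    return P
def proj(s,p):
    c=s['world_to_cam']@np.append(p,1);x=c[0]/-c[2];y=-c[1]/-c[2];r2=x*x+y*y;k=1+s['k1']*r2
    return s['fx']*x*k+s['cx'],s['fy']*y*k+s['cy']
E
python3 - <<'E'
from h import *
for n in ['scene','top']:
    s=snap(n,n+'0'); T=np.linalg.inv(s['world_to_cam']);print(n,T[:3,3].round(3),-T[:3,2].round(3),s['fx'],s['k1'],s['shot'])
    for q in ['key_bar','key','key_hole','smallkey_bar','fence','socketfloor','capscrew','spanner','sparescrew','bananas','tin','taperoll']:
        try:
            for m in bot.masks_of(q,s)[:3]:
                P=cloud(s)[m['region']]
                print(q,round(m['confidence'],2),np.round(m['rect']),np.nanmedian(P,0).round(3))
        except Exception as e: print(q,e)
print(bot.observe())
E
```

```text
pics
scene [ 1.343 -0.483  1.325] [-0.509  0.268 -0.818] 600.4128648032548 0.03158439960119257 1
key_bar 0.95 [143. 212. 189. 252.] [ 0.383 -0.421  0.132]
key_bar 0.82 [206. 173. 251. 211.] [ 0.329 -0.23   0.131]
key_bar 0.56 [221. 213. 244. 255.] [ 0.499 -0.292  0.157]
key 0.88 [139. 214. 189. 251.] [ 0.384 -0.421  0.134]
key 0.71 [217. 214. 247. 256.] [ 0.502 -0.293  0.159]
key 0.66 [209. 171. 249. 212.] [ 0.33  -0.232  0.134]
key_hole 0.89 [211. 225. 288. 283.] [ 0.515 -0.25   0.056]
key_hole 0.71 [344. 304. 428. 362.] [ 0.853 -0.057  0.057]
smallkey_bar 0.62 [253. 207. 276. 240.] [ 0.485 -0.203  0.133]
fence 0.95 [336. 134. 640. 317.] [0.765 0.358 0.145]
capscrew 0.41 [364. 210. 376. 217.] [0.56  0.059 0.1  ]
spanner 0.6 [305. 188. 370. 217.] [0.433 0.039 0.004]
spanner 0.31 [137. 286. 182. 333.] [ 0.57  -0.512  0.066]
sparescrew 0.58 [404. 184. 412. 208.] [0.511 0.21  0.035]
bananas 0.75 [367. 102. 429. 160.] [0.294 0.318 0.035]
bananas 0.34 [218. 211. 243. 258.] [ 0.499 -0.292  0.157]
tin 0.87 [137. 288. 180. 335.] [ 0.569 -0.511  0.066]
tin 0.39 [307. 186. 374. 217.] [0.433 0.
[... 1251 characters left out ...]
': 1.3, 'q': array([ 1.20009038,  0.46859246, -0.04859557,  1.53250408,  0.02411586,
        1.14097792, -0.08229499]), 'joint_velocities': array([-0.00211416, -0.00082243,  0.00147485, -0.00099549,  0.00104486,
        0.00061263,  0.0008187 ]), 'joint_torque': array([-6.22727248e-05, -5.07835865e+01, -8.03783932e-02, -2.36448330e+01,
       -6.11625658e-02,  3.11802118e-02,  1.81166570e-05]), 'position': array([ 0.2262992 , -0.63596294,  0.1968762 ]), 'tool_rot': array([9.85430090e-01, 1.70080963e-01, 2.14850721e-05, 4.83173415e-05]), 'contact_force': array([0.09136844, 0.25183976, 0.53890432]), 'ft_torque': array([ 0.02161293,  0.00263726, -0.02224448]), 'grip_width': 0.08681507883277403}
```

View pictures.

View pics/scene0.png

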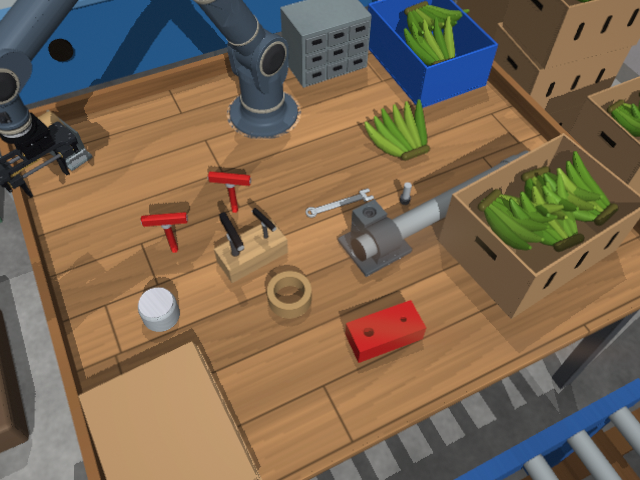

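View pics/top0.png

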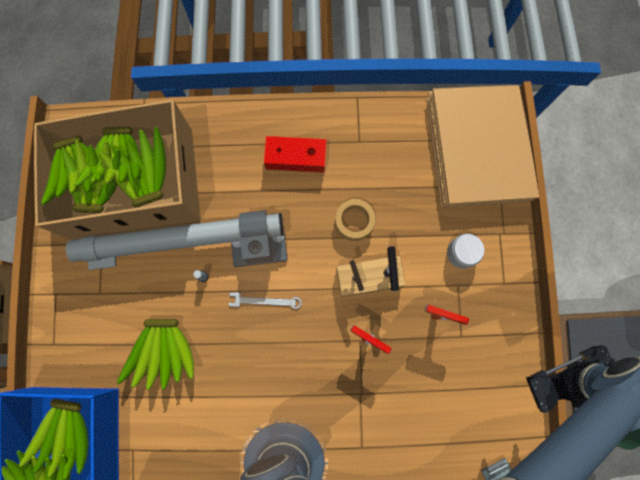

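```bash
python3 - <<'E'
from h import *
import pickle
S={n:snap(n) for n in ['scene','top']}
pickle.dump(S,open('S.pkl','wb'))
for n,box in [('scene',(205,200,255,265)),('top',(378,240,408,298))]:
    s=S[n];P=cloud(s);im=s['image'].astype(int)
    m=np.zeros((480,640),bool);m[box[1]:box[3],box[0]:box[2]]=1
    m&=(im.max(2)<75)&(P[...,2]>0.1)&(P[...,2]<0.2)
    Q=P[m];zt=np.percentile(Q[:,2],90);T=Q[Q[:,2]>zt-0.006]
    c,sz,a=cv2.minAreaRect(T[:,:2].astype(np.float32)*1000)
    print(n,len(Q),len(T),zt,T.mean(0),c,sz,a)
    w,V=np.linalg.eigh(np.cov(T[:,:2].T));print(np.degrees(np.arctan2(V[1,1],V[0,1])))
for n,box in [('scene',(340,195,410,260)),('top',(225,225,292,268))]:
    s=S[n];im=s['image'][box[1]:box[3],box[0]:box[2]];cv2.imwrite('pics/c_%s.png'%n,cv2.resize(im,None,fx=9,fy=9,interpolation=cv2.INTER_CUBIC))
    box
E
```

```text
scene 331 230 0.16442009922851542 [ 0.49659485 -0.29035327  0.16171775] (497.06634521484375, -290.26708984375) (112.2846450805664, 18.74174690246582) 2.4727284908294678
-178.12154632083974
top 321 272 0.16406108257109842 [ 0.49283873 -0.28408844  0.16185132] (492.2232666015625, -284.1614074707031) (106.95149230957031, 16.71323013305664) 2.8303332328796387
-177.31231919090715
```

```bash
python3 - <<'E'
import cv2,numpy as np
a=cv2.imread('pics/c_scene.png');b=cv2.imread('pics/c_top.png')
a=cv2.resize(a,(400,370));b=cv2.resize(b,(400,260))
o=np.zeros((370,800,3),np.uint8);o[:370,:400]=a;o[:260,400:]=b;cv2.imwrite('pics/cc.png',o)
E
```

```text
(no output)
```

View pics/cc.png

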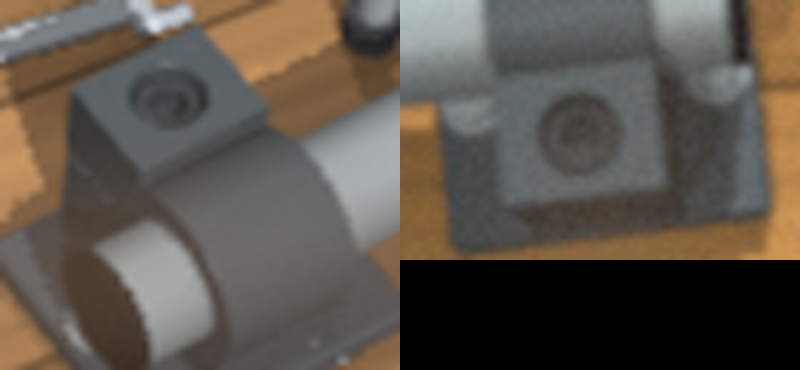

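Emit:
play_rows(targets="0 0.02 0.04 0 0 0 0.087; 0.02 0.04 0.025 0 0 -5 0.087; 0.02 0.04 0.02 0 0 -6 0.087; 0.02 0.04 0.02 0 0 -6 0.087; 0.02 0.04 0.02 0 0 0 0.087; 0.02 0.04 0.02 0 0 0 0.087; 0.02 0.04 0.01 0 0 0 0.087; 0.02 0.04 0 0 0 0 0.087")

```text
time_s: 2.2
position: [0.3671, -0.3357, 0.3535]
tool_rot: [1.0, 0.022, 0.002, 0.002]
contact_force: [1.7, -1.3, -0.0]
grip_width: 0.0871
```

```bash
python3 - <<'E'
from h import *
s=snap('wrist','w1');T=np.linalg.inv(s['world_to_cam']);o=bot.observe()
from scipy.spatial.transform import Rotation as R
Rt=R.from_quat(o['tool_rot']).as_matrix()
print(o['q'].round(3),o['position'].round(4),o['tool_rot'].round(4),'cam in tool',Rt.T@(T[:3,3]-o['position']),'look',Rt.T@-T[:3,2],'up',Rt.T@T[:3,1],s['fx'])
E
```

```text
[ 0.813  0.074 -0.185  1.707  0.009  1.36  -0.887] [ 0.3715 -0.3271  0.353 ] [ 0.9996  0.0287  0.0024 -0.0012] cam in tool [ 0.07255329  0.0080732  -0.18894966] look [-0.28367956  0.00240762  0.95891611] up [0.95883411 0.01402883 0.28362008] 404.45798730627877
```

Emit:
play_rows(targets="0.008 0.017 0 0 0 8.2 0.087; 0.008 0.017 0 0 0 8.2 0.087; 0.008 0.017 0 0 0 8.2 0.087; 0.008 0.017 0 0 0 8.2 0.087; 0.008 0.017 0 0 0 8.2 0.087; 0.008 0.017 0 0 0 8.2 0.087; 0.008 0.017 0 0 0 8.2 0.087; 0.008 0.017 0 0 0 8.2 0.087")

```text
time_s: 3.05
position: [0.43, -0.2004, 0.3513]
tool_rot: [0.827, 0.563, 0.0, 0.0]
contact_force: [0.3, -0.3, 0.8]
grip_width: 0.0864
```

Emit:
play_rows(targets="0.008 0.017 0 0 0 8.2 0.087; 0.008 0.017 0 0 0 8.2 0.087; 0.008 0.017 0 0 0 8.2 0.087; 0.008 0.017 0 0 0 8.2 0.087; 0.008 0.017 0 0 0 8.2 0.087; 0.008 0.017 0 0 0 8.2 0.087; 0.008 0.017 0 0 0 8.2 0.087; 0.008 0.017 0 0 0 8.2 0.087")

```text
time_s: 3.85
position: [0.494, -0.0645, 0.3513]
tool_rot: [0.39, 0.921, -0.0, 0.0]
contact_force: [0.5, 0.5, 1.5]
grip_width: 0.0873
```

Emit:
play_rows(targets="0.008 0.017 -0.02 0 0 8.2 0.087; 0.008 0.017 -0.02 0 0 8.2 0.087; 0.008 0.017 -0.02 0 0 8.2 0.087; 0.008 0.017 -0.02 0 0 8.2 0.087; 0.008 0.017 -0.02 0 0 8.2 0.087; 0.004 0.01 -0.01 0 0 8.2 0.087; 0 0 0 0 0 0 0.087")

```text
time_s: 4.55
position: [0.537, 0.0313, 0.2397]
tool_rot: [-0.027, 1.0, 0.001, -0.002]
contact_force: [-1.0, 0.8, -0.1]
grip_width: 0.087
```

```bash
python3 - <<'E'
from h import *
s=snap('wrist','w2');o=bot.observe();import pickle
pickle.dump(s,open('w2.pkl','wb'))
print(o['q'].round(3),o['position'].round(4),o['tool_rot'].round(4))
E
```

```text
[ 0.443  0.282 -0.704  1.77   0.197  1.162  1.301] [0.5375 0.0302 0.2407] [-2.520e-02  9.997e-01  2.000e-04 -8.000e-04]
```

View pics/w2.png

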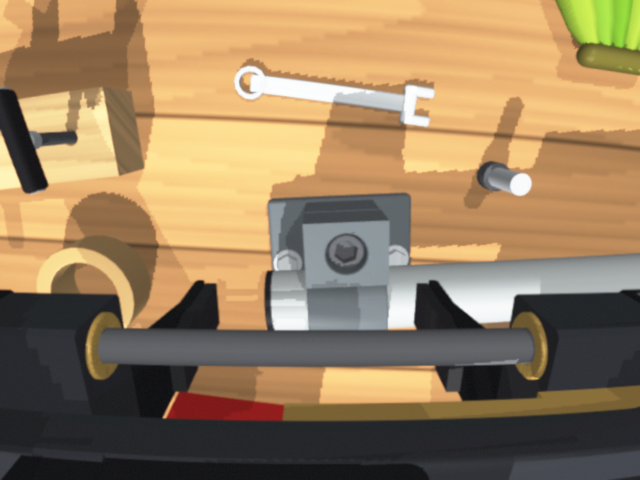

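```bash
python3 - <<'E'
from h import *
import pickle
s=pickle.load(open('w2.pkl','rb'))
c=s['image'][220:285,310:385]
cv2.imwrite('pics/w2c.png',cv2.resize(c,None,fx=8,fy=8,interpolation=cv2.INTER_CUBIC))
for z in (.106,.096,.112): print(pt(s,347,252,z).round(4))
P=cloud(s);print(P[252,347],P[252,330],P[235,347])
E
```

```text
[0.5635 0.0588 0.106 ]
[0.5667 0.0598 0.096 ]
[0.5616 0.0582 0.112 ]
[0.56649303 0.05976004 0.09654713] [0.56413115 0.04457562 0.10634066] [0.54848922 0.05762746 0.10686902]
```

View pics/w2c.png

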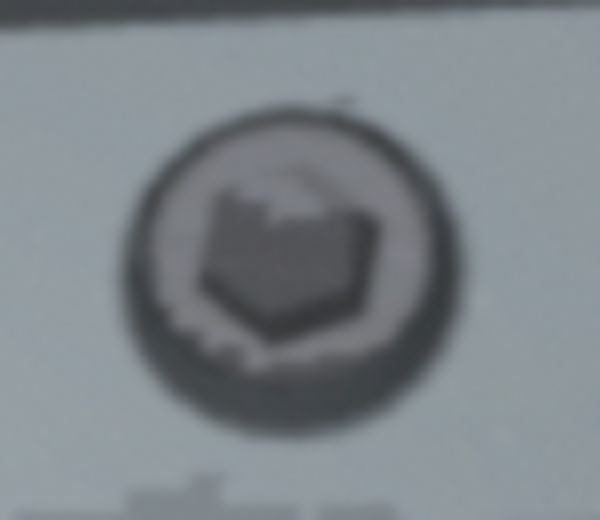

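Emit:
play_rows(targets="0 0.005 -0.025 0 0 0 0.087; 0 0.005 -0.02 0 0 0 0.087; 0 0 0 0 0 0 0.087; 0 0 0 0 0 0 0.087")

```text
time_s: 5.0
position: [0.5383, 0.0392, 0.1973]
tool_rot: [-0.025, 1.0, -0.0, 0.001]
contact_force: [0.6, -0.7, 0.5]
grip_width: 0.0872
```

```bash
python3 - <<'E'
from h import *
s=snap('wrist','w3');o=bot.observe();import pickle
pickle.dump(s,open('w3.pkl','wb'))
print(o['position'].round(4),o['tool_rot'].round(4))
u,v=map(int,proj(s,np.array([.558,.055,.106])));print(u,v)
c=s['image'][v-40:v+40,u-45:u+45];print(u-45,v-40)
cv2.imwrite('pics/w3c.png',cv2.resize(c,None,fx=7,fy=7,interpolation=cv2.INTER_CUBIC))
E
```

```text
[0.5388 0.0394 0.1978] [-2.490e-02  9.997e-01 -2.000e-04  1.100e-03]
336 259
291 219
```

View pics/w3c.png

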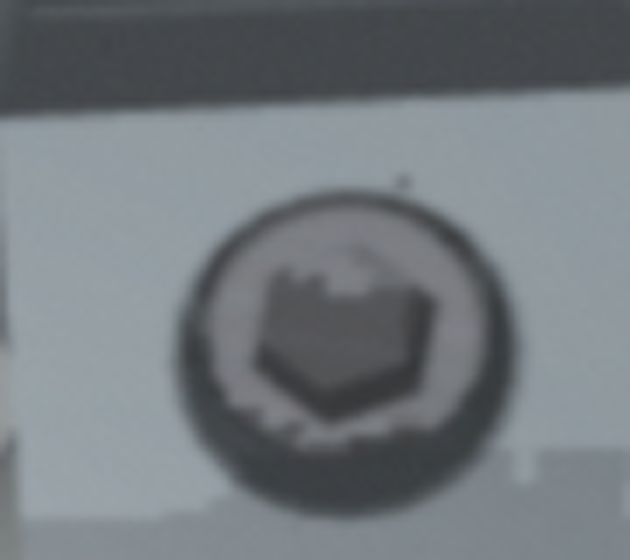

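```bash
cat > hex.py <<'E'
from h import *
import pickle
def A(n,ox,oy,f,pts,zs,rim,zr=.112):
    s=pickle.load(open(n,'rb'))
    c=lambda p:(ox+(p[0]+.5)/f-.5,oy+(p[1]+.5)/f-.5)
    W=np.array([pt(s,*c(p),.106)[:2] for p in pts])
    # fit hexagon
    from scipy.optimize import least_squares
    def res(q):
        t=q[2]+np.arange(6)*np.pi/3; C=np.c_[q[0]+q[3]*np.cos(t),q[1]+q[3]*np.sin(t)]
        return np.array([C[np.argmin(np.hypot(*(C-w).T))]-w for w in W]).ravel()
    best=min((least_squares(res,[*W.mean(0),a,.0103]) for a in np.radians([0,15,30,45])),key=lambda r:r.cost)
    print(n,'hex ctr',best.x[:2].round(4),'corner ang mod60',np.degrees(best.x[2])%60,'R',best.x[3],'rms',np.sqrt(best.cost*2/len(W)))
    l,r,t,b=rim
    R=np.array([pt(s,*c(p),zr)[:2] for p in [(l,(t+b)/2),(r,(t+b)/2),((l+r)/2,t),((l+r)/2,b)]])
    print(' rim ctr',[R[:2].mean(0).round(4),R[2:].mean(0).round(4)],'d',np.linalg.norm(R[0]-R[1]),np.linalg.norm(R[2]-R[3]))
A('w3.pkl',291,219,7,[(332,420),(255,360),(272,280),(435,298),(420,385)],0,(180,518,188,518))
A('w2.pkl',310,220,8,[(272,342),(200,278),(218,188),(378,218),(362,308)],0,(123,465,105,437))
E
python3 hex.py
```

```text
w3.pkl hex ctr [0.5628 0.0579] corner ang mod60 54.73961096278134 R 0.009956163584984913 rms 0.00034200744907326525
 rim ctr [array([0.563 , 0.0579]), array([0.5633, 0.0579])] d 0.03487261241264509 0.036304376320654606
w2.pkl hex ctr [0.5624 0.0577] corner ang mod60 52.83069479678086 R 0.010064894087839903 rms 0.0002731309452621662
 rim ctr [array([0.5628, 0.0578]), array([0.5631, 0.0578])] d 0.035248609178427 0.0359716004811903
```

Emit:
play_rows(targets="0 -0.03 0.04 0 0 0 0.087; -0.006 -0.045 0.03 0 0 0 0.087; -0.008 -0.045 0 0 0 0 0.087; -0.008 -0.045 0 0 0 0 0.087; -0.008 -0.045 0 0 0 0 0.087; -0.008 -0.045 0 0 0 0 0.087; -0.007 -0.045 0 0 0 0 0.087; 0 -0.027 0 0 0 0 0.087")

```text
time_s: 5.85
position: [0.4918, -0.2888, 0.2657]
tool_rot: [-0.022, 1.0, -0.002, 0.001]
contact_force: [-0.0, 0.3, -0.1]
grip_width: 0.0874
```

Emit:
play_rows(targets="0 0 0 0 0 0 0.087; 0 0 0 0 0 0 0.087")

```text
time_s: 6.05
position: [0.4935, -0.2839, 0.2651]
tool_rot: [-0.025, 1.0, -0.0, 0.001]
contact_force: [-0.4, 0.3, -0.4]
grip_width: 0.087
```

```bash
python3 - <<'E'
from h import *
s=snap('wrist','w4');o=bot.observe();import pickle
pickle.dump(s,open('w4.pkl','wb'))
print(o['q'].round(3),o['position'].round(4),o['tool_rot'].round(4))
E
```

```text
[ 0.887  0.29  -0.553  1.678  0.16   1.217  1.92 ] [ 0.4938 -0.2826  0.265 ] [-2.610e-02  9.997e-01 -1.000e-04  8.000e-04]
```

View pics/w4.png

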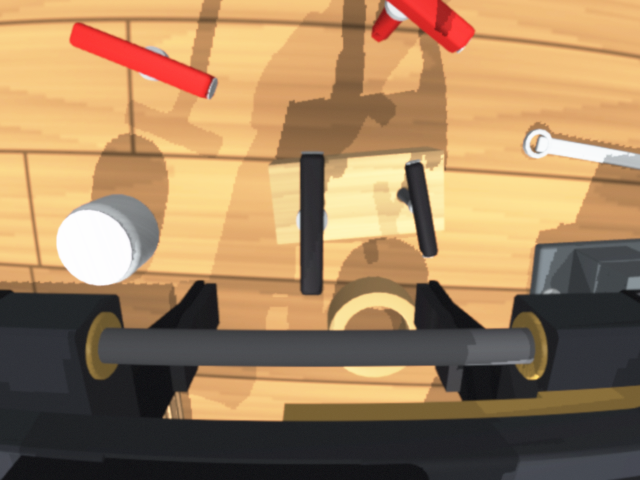

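```bash
cat > bar.py <<'E'
from h import *
import pickle,sys
s=pickle.load(open(sys.argv[1],'rb'));P=cloud(s)
x0,y0,x1,y1=map(int,sys.argv[2:6])
m=np.zeros((480,640),np.uint8);m[y0:y1,x0:x1]=(s['image'][y0:y1,x0:x1].max(2)<70)
n,l,st,_=cv2.connectedComponentsWithStats(m);k=1+np.argmax(st[1:,4]);m=l==k;print(st[k])
zt=np.nanpercentile(P[m][:,2],[20,50,80,95]);print('z',zt)
m&=P[...,2]>zt[1]-.008
ys,xs=np.nonzero(m)
c,sz,a=cv2.minAreaRect(np.c_[xs,ys].astype(np.float32));print('px',c,sz,a)
for z in (zt[1],.163):
    b=cv2.boxPoints((c,(sz[0]+0.,sz[1]+0.),a));W=np.array([pt(s,*q,z)[:2] for q in b])
    r=cv2.minAreaRect(W.astype(np.float32)*1000);print(z,r)
    w=np.linalg.eigh(np.cov(np.array([pt(s,u,v,z)[:2] for u,v in zip(xs,ys)]).T))[1][:,1];print(np.degrees(np.arctan2(w[1],w[0])))
E
python3 bar.py w4.pkl 290 140 335 305
```

```text
[ 300  154   24  140 3004]
z [0.16254474 0.16327264 0.16394426 0.16448939]
px (311.5, 223.5) (139.0, 23.0) 90.0
0.16327263844985107 ((492.2008361816406, -287.755859375), (106.55230712890625, 17.934072494506836), 2.875044822692871)
-177.66518592793975
0.163 ((492.2723693847656, -287.75628662109375), (106.6524658203125, 17.950912475585938), 2.8752710819244385)
-177.66518592793975
```

Emit:
play_rows(targets="-0.0016 -0.0051 -0.03 0 0 -0.4 0.087; 0 0 -0.035 0 0 0 0.087; 0 0 -0.03 0 0 0 0.087; 0 0 -0.02 0 0 0 0.087; 0 0 -0.012 0 0 0 0.087; 0 0 0 0 0 0 0.087; 0 0 0 0 0 0 0.087")

```text
time_s: 6.8
position: [0.4927, -0.288, 0.138]
tool_rot: [-0.023, 1.0, -0.0, 0.001]
contact_force: [0.2, -0.1, -0.4]
grip_width: 0.0871
```

Emit:
play_rows(targets="0 0 0 0 0 0 0.03; 0 0 0 0 0 0 0.02; 0 0 0 0 0 0 0.01; 0 0 0 0 0 0 0.01; 0 0 0 0 0 0 0.01; 0 0 0 0 0 0 0.01; 0 0 0 0 0 0 0.01", force=20)

```text
time_s: 7.5
position: [0.4917, -0.2884, 0.1368]
tool_rot: [-0.023, 1.0, 0.0, -0.0]
contact_force: [-1.5, 0.2, 0.3]
grip_width: 0.039
```

Emit:
play_rows(targets="0 0 0 0 0 0 0.01; 0 0 0 0 0 0 0.01; 0 0 0 0 0 0 0.01; 0 0 0 0 0 0 0.01", force=50)

```text
time_s: 7.9
position: [0.4925, -0.2887, 0.1377]
tool_rot: [-0.023, 1.0, -0.0, 0.001]
contact_force: [-0.7, 0.4, 3.9]
grip_width: 0.0122
```

```bash
python3 - <<'E'
from h import *
o=bot.observe();
for k in ['position','tool_rot','contact_force','ft_torque','grip_width']:print(k,np.round(o[k],4))
E
```

```text
position [ 0.4925 -0.2887  0.1377]
tool_rot [-2.260e-02  9.997e-01 -5.000e-04  8.000e-04]
contact_force [-0.7342  0.3761  3.8887]
ft_torque [ 0.1109 -0.0665  0.0273]
grip_width 0.0122
```

Emit:
play_rows(targets="0 0 0 0 0 0 0.01; 0 0 0 0 0 0 0.01")

```text
time_s: 8.1
position: [0.4923, -0.2887, 0.1376]
tool_rot: [-0.023, 1.0, -0.0, 0.001]
contact_force: [-0.7, 0.2, 4.9]
grip_width: 0.0104
```

```bash
python3 - <<'E'
from h import *
o=bot.observe();
for k in ['position','tool_rot','contact_force','ft_torque','grip_width']:print(k,np.round(o[k],4))
a=snap('wrist')['image'];b=snap('scene')['image'][150:330,130:330]
b=cv2.resize(b,(400,360),interpolation=cv2.INTER_CUBIC)
cv2.imwrite('pics/g1.png',np.hstack([cv2.resize(a,(400,300)),b[:300]]))
E
```

```text
position [ 0.4923 -0.2887  0.1376]
tool_rot [-2.260e-02  9.997e-01 -4.000e-04  6.000e-04]
contact_force [-0.7449  0.1921  4.8506]
ft_torque [ 0.0704 -0.0451  0.0125]
grip_width 0.0104
```

View pics/g1.png

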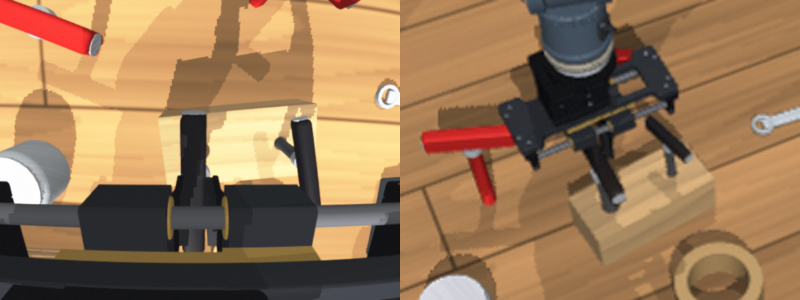

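```bash
python3 - <<'E'
from h import *
s=snap('wrist');a=s['image'][170:410,180:460]
cv2.imwrite('pics/g2.png',cv2.resize(a,None,fx=2.5,fy=2.5,interpolation=cv2.INTER_CUBIC))
t=snap('scene');P=cloud(s);print(P[190:300:10,310].round(3))
print(bot.observe()['grip_width'])
E
```

```text
[[ 0.442 -0.293  0.163]
 [ 0.446 -0.293  0.164]
 [ 0.45  -0.293  0.165]
 [ 0.454 -0.293  0.165]
 [ 0.459 -0.293  0.164]
 [ 0.463 -0.292  0.163]
 [ 0.468 -0.292  0.163]
 [ 0.472 -0.292  0.163]
 [ 0.477 -0.292  0.163]
 [ 0.482 -0.292  0.163]
 [ 0.486 -0.292  0.163]]
0.010120700702937392
```

View pics/g2.png

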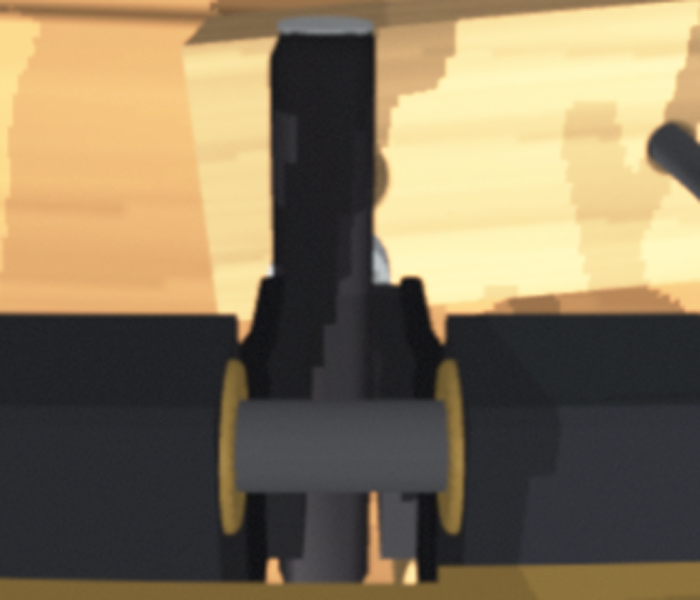

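```bash
python3 - <<'E'
from h import *
s=snap('wrist');P=cloud(s)
for v in (290,300,320,390): print(v,[(u,*P[v,u].round(3)) for u in range(276,360,7)])
t=snap('scene');a=t['image'][190:260,200:280];b=snap('top')['image'][230:300,350:430]
o=np.hstack([cv2.resize(x,(400,350),interpolation=cv2.INTER_CUBIC) for x in (a,b)]);cv2.imwrite('pics/g3.png',o)
print(bot.observe()['grip_width'],bot.observe()['contact_force'])
E
```

```text
290 [(276, np.float64(nan), np.float64(nan), np.float64(nan)), (283, np.float64(0.481), np.float64(-0.303), np.float64(0.175)), (290, np.float64(0.482), np.float64(-0.3), np.float64(0.174)), (297, np.float64(0.483), np.float64(-0.297), np.float64(0.17)), (304, np.float64(0.483), np.float64(-0.294), np.float64(0.171)), (311, np.float64(0.486), np.float64(-0.291), np.float64(0.164)), (318, np.float64(0.485), np.float64(-0.288), np.float64(0.165)), (325, np.float64(0.486), np.float64(-0.285), np.float64(0.163)), (332, np.float64(0.482), np.float64(-0.283), np.float64(0.172)), (339, np.float64(0.482), np.float64(-0.28), np.float64(0.171)), (346, np.float64(0.481), np.float64(-0.277), np.float64(0.174)), (353, np.float64(0.529), np.float64(-0.261), np.float64(0.061))]
300 [(276, np.float64(0.568), np.float64(-0.321), np.float64(0.0)), (283, np.float64(0.481), np.float64(-0.302), np.float64(0.185)), (290, np.float64(0.481), np.float64(-0.299), np.float64(0.185)), (297, np.float64(0.483), np.float64(-0.297), np.float64(0.181)), (304, np.float64(0.485), np.float64(-0.294), np.float64(0.176))
[... 1360 characters left out ...]
0, np.float64(0.501), np.float64(-0.297), np.float64(0.212)), (297, np.float64(0.501), np.float64(-0.295), np.float64(0.212)), (304, np.float64(0.538), np.float64(-0.292), np.float64(0.163)), (311, np.float64(0.538), np.float64(-0.289), np.float64(0.163)), (318, np.float64(0.538), np.float64(-0.286), np.float64(0.163)), (325, np.float64(0.539), np.float64(-0.282), np.float64(0.162)), (332, np.float64(0.5), np.float64(-0.283), np.float64(0.213)), (339, np.float64(0.5), np.float64(-0.281), np.float64(0.213)), (346, np.float64(0.499), np.float64(-0.278), np.float64(0.214)), (353, np.float64(0.483), np.float64(-0.279), np.float64(0.235))]
0.01027055871267477 [ 0.37915542 -0.51501698  5.52399808]
```

View pics/g3.png

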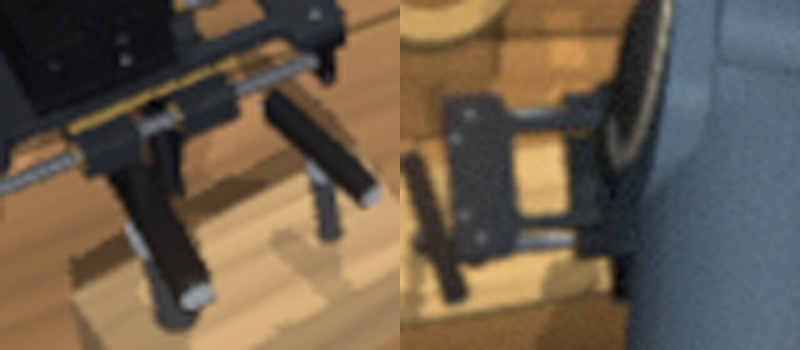

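```bash
python3 - <<'E'
from h import *
import pickle
s=pickle.load(open('w4.pkl','rb'));P=cloud(s)
for v in (284,290,300,320,340,360,380): print(v,[(u,*P[v,u].round(3)) for u in (170,180,190,200,207,213,420,428,436,444)])
cv2.imwrite('pics/g4.png',cv2.resize(s['image'][270:420,120:520],None,fx=2,fy=2))
E
```

```text
284 [(170, np.float64(0.615), np.float64(-0.457), np.float64(0.002)), (180, np.float64(0.615), np.float64(-0.445), np.float64(0.001)), (190, np.float64(0.614), np.float64(-0.433), np.float64(-0.0)), (200, np.float64(0.484), np.float64(-0.333), np.float64(0.296)), (207, np.float64(0.486), np.float64(-0.331), np.float64(0.293)), (213, np.float64(0.486), np.float64(-0.329), np.float64(0.293)), (420, np.float64(0.482), np.float64(-0.239), np.float64(0.291)), (428, np.float64(0.599), np.float64(-0.143), np.float64(0.002)), (436, np.float64(0.48), np.float64(-0.234), np.float64(0.296)), (444, np.float64(0.598), np.float64(-0.123), np.float64(0.001))]
290 [(170, np.float64(0.623), np.float64(-0.458), np.float64(0.001)), (180, np.float64(0.623), np.float64(-0.445), np.float64(0.001)), (190, np.float64(0.484), np.float64(-0.336), np.float64(0.303)), (200, np.float64(0.486), np.float64(-0.332), np.float64(0.3)), (207, np.float64(0.486), np.float64(-0.33), np.float64(0.299)), (213, np.float64(0.487), np.float64(-0.328), np.float64(0.297)), (420, np.float64(0.482), np.float64(-0.241), np.float64
[... 2755 characters left out ...]
at64(0.464), np.float64(-0.258), np.float64(0.378))]
380 [(170, np.float64(0.5), np.float64(-0.332), np.float64(0.341)), (180, np.float64(0.5), np.float64(-0.329), np.float64(0.341)), (190, np.float64(0.504), np.float64(-0.327), np.float64(0.336)), (200, np.float64(0.753), np.float64(-0.426), np.float64(-0.001)), (207, np.float64(0.752), np.float64(-0.417), np.float64(-0.0)), (213, np.float64(0.752), np.float64(-0.409), np.float64(-0.0)), (420, np.float64(0.736), np.float64(-0.135), np.float64(0.002)), (428, np.float64(0.738), np.float64(-0.123), np.float64(-0.001)), (436, np.float64(0.737), np.float64(-0.112), np.float64(0.0)), (444, np.float64(0.499), np.float64(-0.24), np.float64(0.337))]
```

View pics/g4.png

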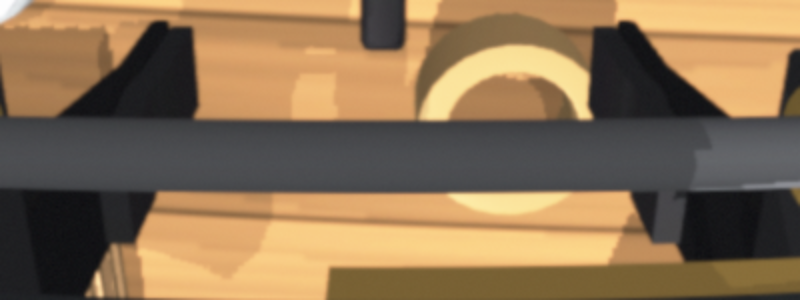

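Emit:
play_rows(targets="0 0 0.01 0 0 0 0.01; 0 0 0.01 0 0 0 0.06; 0 0 0 0 0 0 0.06; 0 0 0 0 0 0 0.06; 0 0 0 0 0 0 0.06; 0 0 0 0 0 0 0.06; 0 0 0 0 0 0 0.06; 0 0 0 0 0 0 0.06")

```text
time_s: 9.25
position: [0.4916, -0.2883, 0.1566]
tool_rot: [-0.023, 1.0, 0.0, -0.0]
contact_force: [-0.7, -0.3, 0.2]
grip_width: 0.056
```

```bash
python3 - <<'E'
from h import *
s=snap('wrist','w5');o=bot.observe();import pickle
pickle.dump(s,open('w5.pkl','wb'))
print(o['q'].round(3),o['position'].round(4),o['tool_rot'].round(4),o['grip_width'],o['contact_force'])
P=cloud(s)
m=(P[...,2]>o['position'][2]-.02)&(P[...,2]<o['position'][2]+.06)&(abs(P[...,1]+.288)<.05);Q=P[m];
print(np.percentile(Q[(abs(Q[:,1]+.288)>.025)][:,2],[0,1,3,5,20]))
E
```

```text
[ 0.867  0.388 -0.528  1.81   0.228  1.004  1.865] [ 0.4917 -0.2883  0.1567] [-2.260e-02  9.997e-01  1.000e-04 -1.000e-04] 0.05751933847545844 [-0.1453797   0.62070311  0.23451413]
[0.1822446  0.18301265 0.18390384 0.18473796 0.19019278]
```

View pics/w5.png

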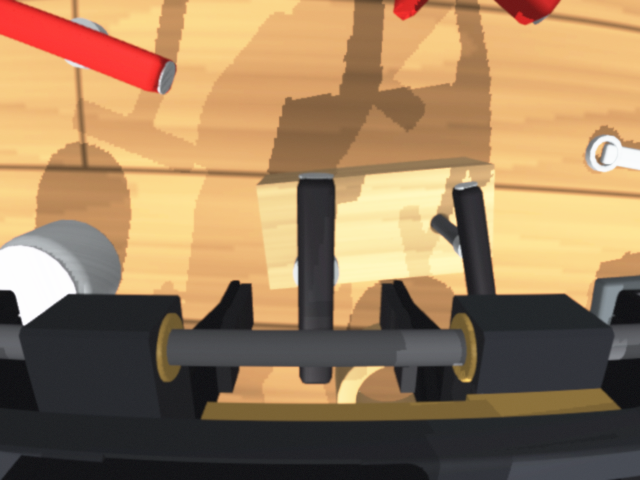

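```bash
python3 bar.py w5.pkl 288 172 345 325; python3 - <<'E'
from h import *
import pickle
s=pickle.load(open('w5.pkl','rb'));print([tuple(np.round(proj(s,np.array([x,-.2877,.163])),1)) for x in (.437,.492,.547)], pt(s,316,178,.163),pt(s,316,383,.163))
E
```

```text
[ 298  179   36  146 4953]
z [0.16270722 0.16339144 0.16402231 0.16455926]
px (315.5, 251.5) (145.0, 35.0) 90.0
0.1633914375344025 ((475.7122497558594, -289.3692626953125), (72.46785736083984, 17.533119201660156), 2.5754239559173584)
-177.37428937389984
0.163 ((475.8438415527344, -289.3640441894531), (72.62390899658203, 17.570907592773438), 2.575260639190674)
-177.37428937389984
[(np.float64(323.0), np.float64(173.6)), (np.float64(317.4), np.float64(287.0)), (np.float64(312.7), np.float64(382.5))] [ 0.43911175 -0.29074156  0.163     ] [ 0.54720755 -0.28591451  0.163     ]
```

Emit:
play_rows(targets="0.0005 0 -0.02 0 0 0 0.06; 0 0 -0.015 0 0 0 0.06; 0 0 -0.01 0 0 0 0.06; 0 0 -0.009 0 0 0 0.06; 0 0 0 0 0 0 0.06; 0 0 0 0 0 0 0.06")

```text
time_s: 9.9
position: [0.4924, -0.2884, 0.1029]
tool_rot: [-0.023, 1.0, 0.0, 0.0]
contact_force: [0.5, 0.3, -0.1]
grip_width: 0.0599
```

Emit:
play_rows(targets="0 0 0 0 0 0 0; 0 0 0 0 0 0 0; 0 0 0 0 0 0 0; 0 0 0 0 0 0 0; 0 0 0 0 0 0 0; 0 0 0 0 0 0 0; 0 0 0 0 0 0 0; 0 0 0 0 0 0 0", force=25)

```text
time_s: 10.7
position: [0.4922, -0.2883, 0.1029]
tool_rot: [-0.023, 1.0, 0.0, -0.0]
contact_force: [0.5, 0.8, 0.7]
grip_width: 0.0176
```

Emit:
play_rows(targets="0 0 0 0 0 0 0; 0 0 0 0 0 0 0; 0 0 0 0 0 0 0", force=55)

```text
time_s: 11.0
position: [0.4922, -0.2883, 0.1029]
tool_rot: [-0.023, 1.0, 0.0, -0.0]
contact_force: [-0.8, 0.1, 1.4]
grip_width: 0.0175
```

```bash
python3 - <<'E'
from h import *
o=bot.observe();
for k in ['position','tool_rot','contact_force','ft_torque','grip_width']:print(k,np.round(o[k],4))
E
```

```text
position [ 0.4922 -0.2883  0.1029]
tool_rot [-2.260e-02  9.997e-01  1.000e-04 -0.000e+00]
contact_force [-0.8019  0.0544  1.3702]
ft_torque [ 0.2348 -0.1427 -0.0371]
grip_width 0.0175
```

Emit:
play_rows(targets="0 0 0.005 0 0 0 0; 0 0 0.012 0 0 0 0; 0 0 0.02 0 0 0 0; 0 0 0.025 0 0 0 0; 0 0 0.03 0 0 0 0; 0 0 0.03 0 0 0 0; 0 0 0.03 0 0 0 0; 0 0 0.013 0 0 0 0")

```text
time_s: 11.8
position: [0.4934, -0.2887, 0.2714]
tool_rot: [-0.023, 1.0, -0.001, 0.002]
contact_force: [0.6, -1.1, -4.5]
grip_width: 0.0175
```

Emit:
play_rows(targets="0.004 0.02 0 0 0 0 0; 0.008 0.04 0 0 0 0 0; 0.008 0.045 0 0 0 -1 0; 0.01 0.048 0 0 0 -1 0; 0.01 0.048 0 0 0 -2 0; 0.01 0.048 0 0 0 -2 0; 0.01 0.045 0 0 0 -2 0; 0.005 0.03 0 0 0 -0.8 0")

```text
time_s: 12.6
position: [0.5567, 0.04, 0.2675]
tool_rot: [0.053, 0.999, 0.001, -0.0]
contact_force: [1.3, 0.4, -3.7]
grip_width: 0.0177
```

Emit:
play_rows(targets="0.0046 0.0221 0 0 0 0 0; 0 0 -0.02 0 0 0 0; 0 0 -0.015 0 0 0 0; 0 0 0 0 0 0 0; 0 0 0 0 0 0 0; 0 0 0 0 0 0 0")

```text
time_s: 13.2
position: [0.5623, 0.0571, 0.2334]
tool_rot: [0.055, 0.998, 0.0, 0.0]
contact_force: [0.0, -0.5, -5.5]
grip_width: 0.0175
```

```bash
python3 - <<'E'
from h import *
import pickle
o=bot.observe();
for k in ['q','position','tool_rot','contact_force','ft_torque','grip_width']:print(k,np.round(o[k],4))
s=snap('wrist','w6');pickle.dump(s,open('w6.pkl','wb'))
E
```

```text
q [ 0.363   0.3329 -0.6838  1.7245  0.2269  1.1638  1.0766]
position [0.5623 0.0571 0.2334]
tool_rot [5.490e-02 9.985e-01 1.000e-04 5.000e-04]
contact_force [ 0.0117 -0.4542 -5.4591]
ft_torque [ 0.0317 -0.1851  0.0341]
grip_width 0.0175
```

View pics/w6.png

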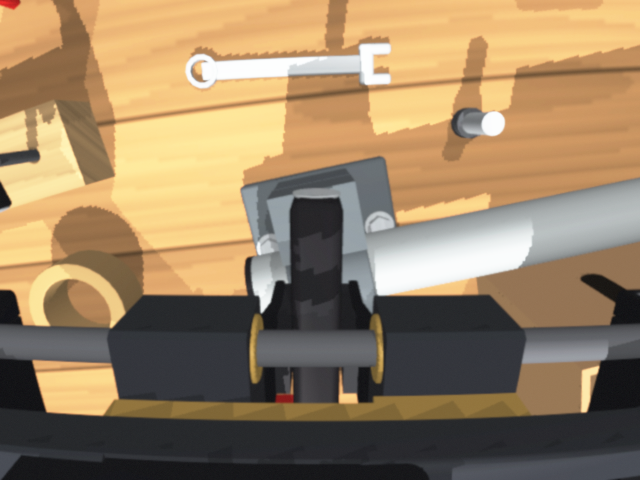

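Emit:
play_rows(targets="-0.0005 0.0007 -0.01 0 0 0 0; 0 0 -0.01 0 0 0 0; 0 0 -0.008 0 0 0 0; 0 0 0 0 0 0 0; 0 0 0 0 0 0 0")

```text
time_s: 13.75
position: [0.5612, 0.0584, 0.2045]
tool_rot: [0.054, 0.999, 0.0, -0.0]
contact_force: [-0.8, 0.9, -3.4]
grip_width: 0.0178
```

```bash
python3 - <<'E'
from h import *
import pickle
o=bot.observe();
for k in ['position','tool_rot','contact_force','ft_torque']:print(k,np.round(o[k],4))
t=snap('scene');b=snap('top');pickle.dump((t,b),open('v6.pkl','wb'))
u,v=map(int,proj(t,np.array([.563,.058,.112])));u2,v2=map(int,proj(b,np.array([.563,.058,.112])))
A=t['image'][v-40:v+30,u-35:u+35];B=b['image'][v2-35:v2+35,u2-35:u2+35]
cv2.imwrite('pics/v6.png',np.hstack([cv2.resize(x,(400,400),interpolation=cv2.INTER_CUBIC) for x in (A,B)]));print(u,v,u2,v2)
E
```

```text
position [0.5612 0.0584 0.2045]
tool_rot [ 5.420e-02  9.985e-01  1.000e-04 -3.000e-04]
contact_force [-0.7972  0.8833 -3.4003]
ft_torque [ 0.0563 -0.15    0.0285]
369 210 255 246
```

View pics/v6.png

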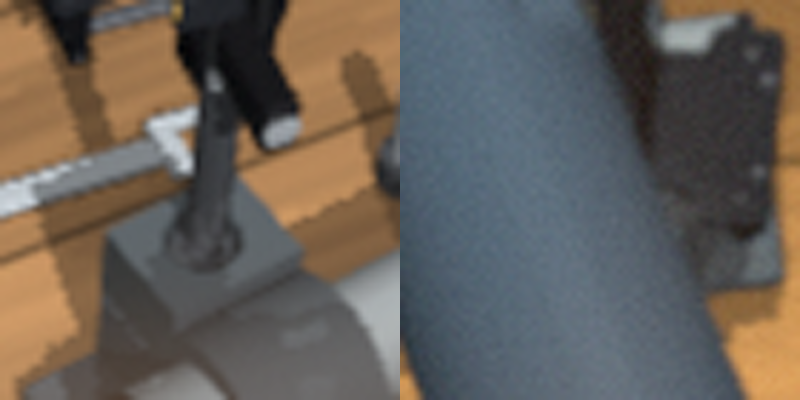

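Emit:
play_rows(targets="0.0004 -0.0004 -0.003 0 0 0 0; 0 0 -0.002 0 0 0 0; 0 0 -0.002 0 0 0 0; 0 0 0 0 0 0 0; 0 0 0 0 0 0 0; 0 0 0 0 0 0 0")

```text
time_s: 14.45
position: [0.5618, 0.0581, 0.1979]
tool_rot: [0.054, 0.999, 0.0, 0.0]
contact_force: [-0.0, -0.5, -4.1]
grip_width: 0.0177
```

Emit:
play_rows(targets="0 0 -0.001 0 0 0 0; 0 0 -0.001 0 0 0 0; 0 0 -0.001 0 0 0 0; 0 0 -0.001 0 0 0 0; 0 0 0 0 0 0 0; 0 0 0 0 0 0 0")

```text
time_s: 15.05
position: [0.5617, 0.058, 0.1938]
tool_rot: [0.054, 0.999, 0.0, -0.0]
contact_force: [0.2, -0.2, -4.4]
grip_width: 0.0176
```

```bash
cat > st.py <<'E'
from h import *
for i in range(1):
    o=bot.observe()
    for k in ['position','tool_rot','contact_force','ft_torque','grip_width']:print(k,np.round(o[k],4))
    x,y=o['tool_rot'][:2];print('yaw',np.degrees(2*np.arctan2(y,x)))
E
python3 st.py
```

```text
position [0.5617 0.058  0.1938]
tool_rot [ 0.0542  0.9985  0.     -0.    ]
contact_force [ 0.1681 -0.2469 -4.3892]
ft_torque [ 0.1521 -0.1164 -0.0318]
grip_width 0.0176
yaw 173.7864283798435
```

Emit:
play_rows(targets="0 0 -0.001 0 0 0 0; 0 0 -0.001 0 0 0 0; 0 0 0 0 0 0 0; 0 0 0 0 0 0 0")

```text
time_s: 15.45
position: [0.5617, 0.058, 0.1918]
tool_rot: [0.054, 0.999, 0.0, -0.0]
contact_force: [-0.0, 0.1, -3.8]
grip_width: 0.0176
```

Either entering, or the offset is slightly off; carry on gently.

Emit:
play_rows(targets="0 0 -0.001 0 0 0 0; 0 0 -0.001 0 0 0 0; 0 0 0 0 0 0 0; 0 0 0 0 0 0 0")

```text
time_s: 15.85
position: [0.5617, 0.058, 0.1898]
tool_rot: [0.054, 0.999, 0.0, -0.0]
contact_force: [-0.9, 0.6, -3.7]
grip_width: 0.0173
```

Emit:
play_rows(targets="0 0 -0.001 0 0 0 0; 0 0 -0.001 0 0 0 0; 0 0 0 0 0 0 0; 0 0 0 0 0 0 0")

```text
time_s: 16.25
position: [0.5617, 0.058, 0.1878]
tool_rot: [0.054, 0.999, 0.0, -0.0]
contact_force: [-0.1, -0.8, -4.2]
grip_width: 0.0175
```

```bash
python3 st.py
```

```text
position [0.5617 0.058  0.1878]
tool_rot [ 0.0542  0.9985  0.     -0.    ]
contact_force [-0.0628 -0.7612 -4.1537]
ft_torque [-0.0029 -0.0951 -0.0057]
grip_width 0.0175
yaw 173.78686598580734
```

Emit:
play_rows(targets="0 0 -0.001 0 0 0 0; 0 0 -0.001 0 0 0 0; 0 0 -0.001 0 0 0 0; 0 0 0 0 0 0 0; 0 0 0 0 0 0 0")

```text
time_s: 16.75
position: [0.5617, 0.058, 0.1848]
tool_rot: [0.054, 0.999, 0.0, -0.0]
contact_force: [-0.6, -0.5, -4.6]
grip_width: 0.0177
```

Emit:
play_rows(targets="0 0 -0.0007 0 0 0 0; 0 0 0 0 0 0 0; 0 0 0 0 0 0 0")

```text
time_s: 17.05
position: [0.5617, 0.058, 0.1841]
tool_rot: [0.054, 0.999, 0.0, -0.0]
contact_force: [0.4, -1.1, -4.6]
grip_width: 0.0177
```

```bash
python3 st.py
```

```text
position [0.5617 0.058  0.1841]
tool_rot [ 0.0542  0.9985  0.     -0.    ]
contact_force [ 0.3698 -1.0519 -4.6412]
ft_torque [ 0.0105 -0.071   0.0132]
grip_width 0.0177
yaw 173.78145474320883
```

Now feel for the floor with half-mm steps.

Emit:
play_rows(targets="0 0 -0.0005 0 0 0 0; 0 0 0 0 0 0 0; 0 0 0 0 0 0 0")

```text
time_s: 17.35
position: [0.5618, 0.0581, 0.1839]
tool_rot: [0.054, 0.999, 0.0, 0.0]
contact_force: [-0.3, -0.5, -1.1]
grip_width: 0.0176
```

Emit:
play_rows(targets="0 0 -0.0005 0 0 0 0; 0 0 0 0 0 0 0; 0 0 0 0 0 0 0")

```text
time_s: 17.65
position: [0.5621, 0.0581, 0.1838]
tool_rot: [0.054, 0.999, 0.0, 0.0]
contact_force: [-1.1, -0.9, 3.0]
grip_width: 0.0178
```

Emit:
play_rows(targets="0 0 -0.0005 0 0 0 0; 0 0 0 0 0 0 0; 0 0 0 0 0 0 0")

```text
time_s: 17.95
position: [0.5623, 0.0582, 0.1837]
tool_rot: [0.054, 0.999, 0.0, 0.001]
contact_force: [-1.7, -0.9, 5.0]
grip_width: 0.0175
```

Emit:
play_rows(targets="0 0 0.0004 0 0 -3 0; 0 0 0 0 0 -3 0; 0 0 0 0 0 -3 0; 0 0 0 0 0 -3 0; 0 0 0 0 0 0 0; 0 0 0 0 0 0 0")

```text
time_s: 18.55
position: [0.562, 0.0582, 0.1837]
tool_rot: [0.158, 0.987, 0.0, 0.0]
contact_force: [-1.5, -0.9, 5.1]
grip_width: 0.0175
```

```bash
python3 st.py
```

```text
position [0.562  0.0582 0.1837]
tool_rot [1.576e-01 9.875e-01 0.000e+00 4.000e-04]
contact_force [-1.5349 -0.9326  5.1219]
ft_torque [-0.2171  0.4172 -0.0453]
grip_width 0.0175
yaw 161.85964943793235
```

Emit:
play_rows(targets="0 0 0 0 0 -4 0; 0.0001 0.0001 0 0 0 -4 0; 0 0.0001 0 0 0 -4 0; 0.0001 0.0001 0 0 0 -4 0; 0 0 0 0 0 0 0; 0 0 0 0 0 0 0")

```text
time_s: 19.15
position: [0.5621, 0.0586, 0.1837]
tool_rot: [0.294, 0.956, 0.0, 0.0]
contact_force: [-1.5, -0.3, 5.8]
grip_width: 0.0176
```

```bash
python3 st.py; python3 - <<'E'
from h import *
t=snap('scene')
u,v=map(int,proj(t,np.array([.563,.058,.112])))
A=t['image'][v-60:v+40,u-50:u+50];cv2.imwrite('pics/v7.png',cv2.resize(A,(600,600),interpolation=cv2.INTER_CUBIC))
E
```

```text
position [0.5621 0.0586 0.1837]
tool_rot [2.935e-01 9.560e-01 2.000e-04 3.000e-04]
contact_force [-1.4975 -0.3374  5.7717]
ft_torque [-0.1219  0.4771 -0.0148]
grip_width 0.0176
yaw 145.86295068685985
```

View pics/v7.png

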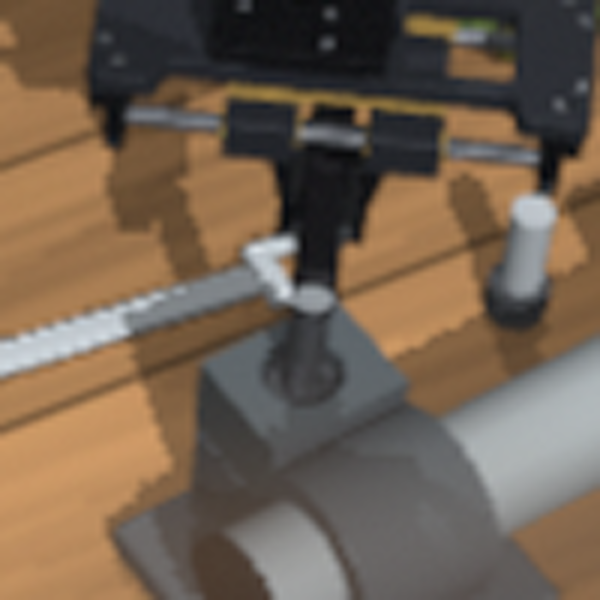

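Emit:
play_rows(targets="0 0.0001 0 0 0 -4 0; 0.0001 0.0001 0 0 0 -4 0; 0.0001 0.0001 0 0 0 -4 0; 0 0 0 0 0 0 0; 0 0 0 0 0 0 0")

```text
time_s: 19.7
position: [0.5623, 0.059, 0.1837]
tool_rot: [0.392, 0.92, 0.0, 0.0]
contact_force: [-2.3, -0.8, 6.0]
grip_width: 0.0177
```

```bash
python3 st.py
```

```text
position [0.5623 0.059  0.1837]
tool_rot [3.918e-01 9.200e-01 3.000e-04 3.000e-04]
contact_force [-2.3279 -0.7855  6.0211]
ft_torque [-0.0853  0.5849  0.0342]
grip_width 0.0177
yaw 133.8655877524685
```

Emit:
play_rows(targets="0.0001 0.0001 0 0 0 -3 0; 0 0 0 0 0 -3 0; 0 0 0 0 0 0 0; 0 0 0 0 0 0 0")

```text
time_s: 20.1
position: [0.5624, 0.0592, 0.1837]
tool_rot: [0.439, 0.898, 0.0, 0.0]
contact_force: [-2.4, -0.4, 5.3]
grip_width: 0.0174
```

```bash
python3 st.py
```

```text
position [0.5624 0.0592 0.1837]
tool_rot [4.394e-01 8.983e-01 4.000e-04 2.000e-04]
contact_force [-2.434  -0.353   5.3455]
ft_torque [-0.0663  0.5661 -0.0379]
grip_width 0.0174
yaw 127.86641392620383
```

Emit:
play_rows(targets="0 0.0001 0 0 0 -3 0; 0 0 0 0 0 -3 0; 0 0 0 0 0 0 0; 0 0 0 0 0 0 0")

```text
time_s: 20.5
position: [0.5625, 0.0593, 0.1837]
tool_rot: [0.486, 0.874, 0.0, 0.0]
contact_force: [-1.2, -0.6, 5.1]
grip_width: 0.0173
```

```bash
python3 st.py
```

```text
position [0.5625 0.0593 0.1837]
tool_rot [4.858e-01 8.740e-01 4.000e-04 3.000e-04]
contact_force [-1.1761 -0.5551  5.0828]
ft_torque [0.0028 0.5145 0.0204]
grip_width 0.0173
yaw 121.86519526333744
```

Emit:
play_rows(targets="0 0.0001 0 0 0 -3 0; 0 0 0 0 0 -3 0; 0 0 0 0 0 0 0; 0 0 0 0 0 0 0")

```text
time_s: 20.9
position: [0.5625, 0.0595, 0.1837]
tool_rot: [0.531, 0.847, 0.001, 0.0]
contact_force: [-1.2, 0.5, 5.7]
grip_width: 0.0174
```

```bash
python3 st.py
```

```text
position [0.5625 0.0595 0.1837]
tool_rot [5.309e-01 8.474e-01 5.000e-04 3.000e-04]
contact_force [-1.1947  0.5317  5.7271]
ft_torque [-0.0402  0.4376  0.0284]
grip_width 0.0174
yaw 115.87035299175422
```

Emit:
play_rows(targets="0 0.0001 0 0 0 -3 0; 0 0 0 0 0 -2 0; 0 0 0 0 0 0 0; 0 0 0 0 0 0 0")

```text
time_s: 21.3
position: [0.5626, 0.0596, 0.1837]
tool_rot: [0.567, 0.823, 0.001, 0.0]
contact_force: [-1.9, 0.1, 4.9]
grip_width: 0.0176
```

```bash
python3 st.py
```

```text
position [0.5626 0.0596 0.1837]
tool_rot [5.673e-01 8.235e-01 6.000e-04 3.000e-04]
contact_force [-1.9228  0.0617  4.9425]
ft_torque [-0.0012  0.4444  0.0562]
grip_width 0.0176
yaw 110.87285040632294
```

Emit:
play_rows(targets="0 0.0001 0 0 0 -3 0; 0 0 0 0 0 -2 0; 0 0 0 0 0 0 0; 0 0 0 0 0 0 0")

```text
time_s: 21.7
position: [0.5627, 0.0597, 0.1837]
tool_rot: [0.603, 0.798, 0.001, 0.0]
contact_force: [-2.2, -0.0, 6.0]
grip_width: 0.0174
```

```bash
python3 st.py
```

```text
position [0.5627 0.0597 0.1837]
tool_rot [6.026e-01 7.981e-01 7.000e-04 4.000e-04]
contact_force [-2.1875 -0.0144  5.9612]
ft_torque [-0.0111  0.3876  0.0499]
grip_width 0.0174
yaw 105.89103229521494
```

Emit:
play_rows(targets="0 0.0001 0 0 0 -3 0; 0 0 0 0 0 -1 0; 0 0 0 0 0 0 0; 0 0 0 0 0 0 0")

```text
time_s: 22.1
position: [0.5627, 0.0598, 0.1837]
tool_rot: [0.63, 0.777, 0.001, 0.0]
contact_force: [-1.5, -1.1, 6.1]
grip_width: 0.0178
```

```bash
python3 st.py;  python3 - <<'E'
from h import *
t=snap('scene')
u,v=map(int,proj(t,np.array([.563,.058,.112])))
A=t['image'][v-60:v+40,u-50:u+50];B=snap('wrist')['image']
cv2.imwrite('pics/v8.png',np.hstack([cv2.resize(A,(400,400),interpolation=cv2.INTER_CUBIC),cv2.resize(B[180:440,180:440],(400,400))]))
E
```

```text
position [0.5627 0.0598 0.1837]
tool_rot [6.296e-01 7.769e-01 7.000e-04 5.000e-04]
contact_force [-1.4605 -1.0714  6.0965]
ft_torque [-0.0384  0.2705  0.2498]
grip_width 0.0178
yaw 101.95532191488613
```

View pics/v8.png

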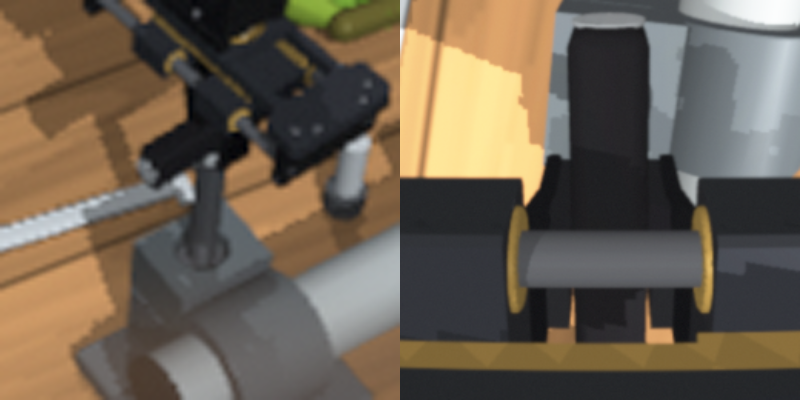

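Emit:
play_rows(targets="0 0 0 0 0 -2 0; 0 0 0 0 0 0 0; 0 0 0 0 0 0 0")

```text
time_s: 22.5
position: [0.5628, 0.0599, 0.1837]
tool_rot: [0.643, 0.766, 0.001, 0.0]
contact_force: [-1.2, 1.0, 5.3]
grip_width: 0.018
```

```bash
python3 st.py
```

```text
position [0.5628 0.0599 0.1837]
tool_rot [6.431e-01 7.658e-01 7.000e-04 5.000e-04]
contact_force [-1.2133  1.0464  5.3494]
ft_torque [-0.0166  0.2824  0.2454]
grip_width 0.018
yaw 99.96019631862607
```

Emit:
play_rows(targets="0 0 0 0 0 -2 0; 0 0 0 0 0 0 0; 0 0 0 0 0 0 0")

```text
time_s: 22.8
position: [0.5628, 0.0599, 0.1837]
tool_rot: [0.656, 0.755, 0.001, 0.001]
contact_force: [-1.0, -0.1, 5.0]
grip_width: 0.0172
```

```bash
python3 st.py
```

```text
position [0.5628 0.0599 0.1837]
tool_rot [6.562e-01 7.546e-01 8.000e-04 5.000e-04]
contact_force [-1.0323 -0.0525  5.0218]
ft_torque [0.0237 0.2646 0.3525]
grip_width 0.0172
yaw 97.97819693703049
```

Emit:
play_rows(targets="0 0 0 0 0 -2 0; 0 0 0 0 0 0 0; 0 0 0 0 0 0 0", force=60)

```text
time_s: 23.1
position: [0.5629, 0.0599, 0.1837]
tool_rot: [0.669, 0.743, 0.001, 0.001]
contact_force: [-1.8, 0.8, 5.2]
grip_width: 0.0176
```

```bash
python3 st.py;  python3 - <<'E'
from h import *
import pickle
s=snap('wrist','w9');pickle.dump(s,open('w9.pkl','wb'))
cv2.imwrite('pics/w9c.png',np.hstack([cv2.resize(x['image'][180:440,180:440],(400,400)) for x in (pickle.load(open('w6.pkl','rb')),s)]))
E
```

```text
position [0.5629 0.0599 0.1837]
tool_rot [6.692e-01 7.430e-01 8.000e-04 5.000e-04]
contact_force [-1.816   0.7746  5.1776]
ft_torque [-0.0126  0.2603  0.4022]
grip_width 0.0176
yaw 95.98343105842082
```

View pics/w9c.png

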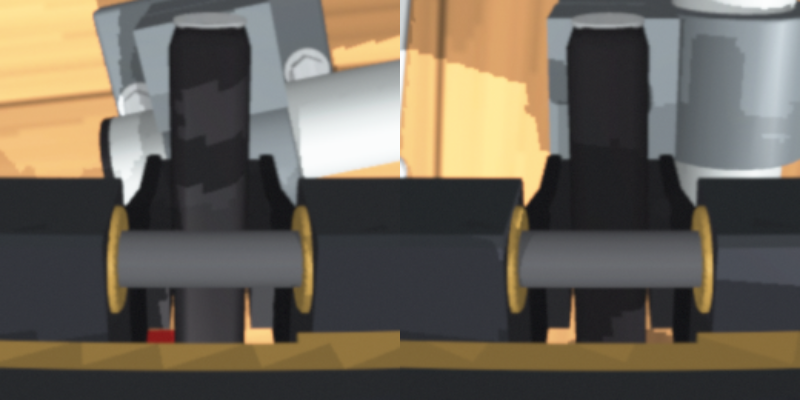

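Emit:
play_rows(targets="0 0 0 0 0 -2 0; 0 0 0 0 0 0 0; 0 0 0 0 0 0 0")

```text
time_s: 23.45
position: [0.5629, 0.0599, 0.1837]
tool_rot: [0.682, 0.731, 0.001, 0.001]
contact_force: [-0.7, 0.5, 4.6]
grip_width: 0.0172
```

```bash
python3 st.py
```

```text
position [0.5629 0.0599 0.1837]
tool_rot [6.821e-01 7.313e-01 9.000e-04 5.000e-04]
contact_force [-0.6873  0.5439  4.5963]
ft_torque [0.004  0.218  0.3927]
grip_width 0.0172
yaw 93.99061785628962
```

Emit:
play_rows(targets="0 0 0 0 0 -2 0; 0 0 0 0 0 0 0; 0 0 0 0 0 0 0")

```text
time_s: 23.75
position: [0.563, 0.0599, 0.1837]
tool_rot: [0.695, 0.719, 0.001, 0.001]
contact_force: [-1.5, 0.8, 5.2]
grip_width: 0.0174
```

```bash
python3 st.py
```

```text
position [0.563  0.0599 0.1837]
tool_rot [6.949e-01 7.191e-01 1.000e-03 5.000e-04]
contact_force [-1.5017  0.8186  5.2382]
ft_torque [0.0047 0.2243 0.2982]
grip_width 0.0174
yaw 91.96576880531734
```

```bash
python3 - <<'E'
from h import *
import pickle
s=snap('wrist','w10');pickle.dump(s,open('w10.pkl','wb'))
t=snap('scene')
for n in ('w6','w9','w10'):
    q=pickle.load(open(n+'.pkl','rb'));g=q['image'].max(2).astype(int)
    print(n,[ (v,[int(u) for u in range(270,360) if abs(g[v,u+1]-g[v,u-1])>50]) for v in (205,225,245,265)])
u,v=map(int,proj(t,np.array([.563,.058,.112])))
A=t['image'][v-60:v+40,u-50:u+50]
cv2.imwrite('pics/w10c.png',np.hstack([cv2.resize(A,(400,400),interpolation=cv2.INTER_CUBIC),cv2.resize(s['image'][180:440,180:440],(400,400))]))
E
```

```text
w6 [(205, [290, 291, 292, 340, 341, 342]), (225, [272, 289, 290, 342, 343]), (245, [289, 290, 341, 342, 343]), (265, [290, 341, 342])]
w9 [(205, [289, 290, 339, 340, 341]), (225, [275, 276, 288, 341, 342]), (245, [276, 277, 289, 342, 343]), (265, [289, 290, 340, 341])]
w10 [(205, [289, 290, 291, 339, 340, 341, 358, 359]), (225, [274, 275, 288, 289, 341, 342, 359]), (245, [276, 277, 343, 344]), (265, [289, 290, 341, 342])]
```

View pics/w10c.png

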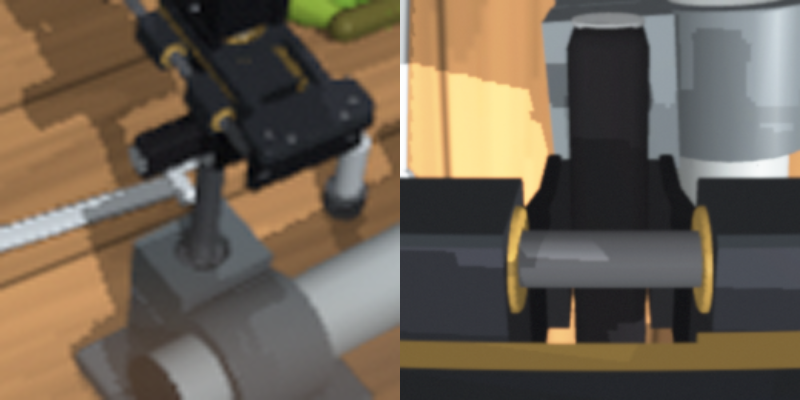

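Emit:
play_rows(targets="0 0 0 0 0 0 0; 0 0 0 0 0 0 0")

```text
time_s: 24.05
position: [0.563, 0.0599, 0.1837]
tool_rot: [0.695, 0.719, 0.001, 0.001]
contact_force: [-0.9, 0.5, 4.6]
grip_width: 0.0171
```

```bash
python3 st.py; python3 -c "
from h import *
print(bot.observe()['joint_torque'].round(3))"
```

```text
position [0.563  0.0599 0.1837]
tool_rot [6.949e-01 7.191e-01 1.000e-03 5.000e-04]
contact_force [-0.9434  0.5416  4.5897]
ft_torque [0.0332 0.2588 0.3132]
grip_width 0.0171
yaw 91.96231563653258
[  0.485 -37.544  -2.037 -20.786  -0.066  -0.324  -0.299]
```

Emit:
play_rows(targets="0 0 0 0 0 2 0; 0 0 0 0 0 0 0; 0 0 0 0 0 0 0")

```text
time_s: 24.35
position: [0.5629, 0.0599, 0.1837]
tool_rot: [0.682, 0.731, 0.001, 0.001]
contact_force: [-0.5, 0.4, 5.0]
grip_width: 0.0175
```

```bash
python3 st.py; python3 -c "
from h import *
print(bot.observe()['joint_torque'].round(3))"
```

```text
position [0.5629 0.0599 0.1837]
tool_rot [6.822e-01 7.312e-01 9.000e-04 5.000e-04]
contact_force [-0.4774  0.3551  4.9509]
ft_torque [-0.0303  0.2298  0.3546]
grip_width 0.0175
yaw 93.97591842025851
[  0.547 -37.474  -2.047 -20.81   -0.093  -0.361  -0.348]
```

Emit:
play_rows(targets="0 0 0 0 0 4 0; 0 0 0 0 0 4 0; 0 0 0 0 0 0 0; 0 0 0 0 0 0 0")

```text
time_s: 24.75
position: [0.5628, 0.0598, 0.1837]
tool_rot: [0.63, 0.777, 0.001, 0.0]
contact_force: [-2.1, -0.5, 5.6]
grip_width: 0.0173
```

```bash
python3 st.py; python3 -c "
from h import *
print(bot.observe()['joint_torque'].round(3))"
```

```text
position [0.5628 0.0598 0.1837]
tool_rot [6.296e-01 7.769e-01 7.000e-04 5.000e-04]
contact_force [-2.1139 -0.5401  5.6022]
ft_torque [-0.0545  0.3558  0.3437]
grip_width 0.0173
yaw 101.96054337747593
[  0.498 -37.261  -2.322 -20.869  -0.068  -0.482  -0.308]
```

Emit:
play_rows(targets="0 0 0 0 0 3 0; 0 0 0 0 0 0 0; 0 0 0 0 0 0 0")

```text
time_s: 25.05
position: [0.5627, 0.0597, 0.1837]
tool_rot: [0.609, 0.793, 0.001, 0.0]
contact_force: [-1.4, -0.5, 5.9]
grip_width: 0.0175
```

```bash
python3 st.py; python3 -c "
from h import *
print(bot.observe()['joint_torque'].round(3))"
```

```text
position [0.5627 0.0597 0.1837]
tool_rot [6.094e-01 7.929e-01 7.000e-04 3.000e-04]
contact_force [-1.439  -0.4744  5.8671]
ft_torque [0.0028 0.3711 0.1301]
grip_width 0.0175
yaw 104.91166344512155
[ 2.8600e-01 -3.7205e+01 -2.5720e+00 -2.0864e+01  2.7000e-02 -5.1700e-01
 -1.2900e-01]
```

Emit:
play_rows(targets="0 0 0 0 0 4 0; 0 0 0 0 0 0 0; 0 0 0 0 0 0 0")

```text
time_s: 25.35
position: [0.5627, 0.0596, 0.1837]
tool_rot: [0.582, 0.814, 0.001, 0.0]
contact_force: [-1.4, -0.1, 5.7]
grip_width: 0.0176
```

```bash
python3 st.py; python3 -c "
from h import *
print(bot.observe()['joint_torque'].round(3))"
```

```text
position [0.5627 0.0596 0.1837]
tool_rot [5.816e-01 8.135e-01 7.000e-04 3.000e-04]
contact_force [-1.4204 -0.144   5.7211]
ft_torque [0.0012 0.341  0.0074]
grip_width 0.0176
yaw 108.87877888910074
[ 1.3800e-01 -3.7157e+01 -2.8260e+00 -2.0840e+01  7.6000e-02 -5.2600e-01
 -1.2000e-02]
```

Emit:
play_rows(targets="0 0 0 0 0 -4 0; 0 0 0 0 0 -4 0; 0 0 0 0 0 0 0; 0 0 0 0 0 0 0")

```text
time_s: 25.75
position: [0.5628, 0.0598, 0.1837]
tool_rot: [0.637, 0.771, 0.001, 0.0]
contact_force: [-1.4, -0.2, 3.9]
grip_width: 0.0174
```

```bash
python3 st.py
```

```text
position [0.5628 0.0598 0.1837]
tool_rot [6.367e-01 7.711e-01 7.000e-04 4.000e-04]
contact_force [-1.3705 -0.1838  3.8995]
ft_torque [-0.0335  0.2512  0.1023]
grip_width 0.0174
yaw 100.91432102485102
```

Emit:
play_rows(targets="0 0 0 0 0 4 0; 0 0 0 0 0 4 0; 0 0 0 0 0 0 0; 0 0 0 0 0 0 0")

```text
time_s: 26.15
position: [0.5627, 0.0596, 0.1837]
tool_rot: [0.582, 0.814, 0.001, 0.0]
contact_force: [-1.5, 0.6, 6.2]
grip_width: 0.0175
```

```bash
python3 st.py
```

```text
position [0.5627 0.0596 0.1837]
tool_rot [5.815e-01 8.135e-01 7.000e-04 4.000e-04]
contact_force [-1.522   0.5554  6.238 ]
ft_torque [-0.0611  0.3642  0.0297]
grip_width 0.0175
yaw 108.88191869098445
```

Emit:
play_rows(targets="0 0 0 0 0 -4 0; 0 0 0 0 0 -4 0; 0 0 0 0 0 0 0; 0 0 0 0 0 0 0; 0 0 0 0 0 0 0")

```text
time_s: 26.65
position: [0.5628, 0.0598, 0.1837]
tool_rot: [0.637, 0.771, 0.001, 0.0]
contact_force: [-1.6, 1.2, 5.5]
grip_width: 0.0174
```

```bash
python3 st.py|tail -4
```

```text
contact_force [-1.572   1.1725  5.4849]
ft_torque [0.0508 0.2863 0.1497]
grip_width 0.0174
yaw 100.91221217019508
```

Emit:
play_rows(targets="0 0 0 0 0 -3 0; 0 0 0 0 0 0 0; 0 0 0 0 0 0 0; 0 0 0 0 0 0 0")

```text
time_s: 27.05
position: [0.5628, 0.0599, 0.1837]
tool_rot: [0.656, 0.754, 0.001, 0.0]
contact_force: [-1.0, -0.2, 5.3]
grip_width: 0.0176
```

```bash
python3 st.py|tail -4
```

```text
contact_force [-1.0213 -0.1664  5.2731]
ft_torque [-0.0333  0.3225  0.2178]
grip_width 0.0176
yaw 97.95205449170894
```

Emit:
play_rows(targets="0 0 0 0 0 -3 0; 0 0 0 0 0 0 0; 0 0 0 0 0 0 0; 0 0 0 0 0 0 0")

```text
time_s: 27.45
position: [0.5629, 0.0599, 0.1837]
tool_rot: [0.676, 0.737, 0.001, 0.0]
contact_force: [-1.7, -0.3, 5.1]
grip_width: 0.0176
```

```bash
python3 st.py|tail -4
```

```text
contact_force [-1.7303 -0.2864  5.071 ]
ft_torque [0.0132 0.2108 0.1909]
grip_width 0.0176
yaw 94.94690999631523
```

Emit:
play_rows(targets="0 0 0 0 0 -3 0; 0 0 0 0 0 0 0; 0 0 0 0 0 0 0; 0 0 0 0 0 0 0")

```text
time_s: 27.85
position: [0.5629, 0.0599, 0.1837]
tool_rot: [0.695, 0.719, 0.001, 0.0]
contact_force: [-1.1, 0.1, 5.6]
grip_width: 0.0173
```

```bash
python3 st.py|tail -4
```

```text
contact_force [-1.0651  0.1015  5.6045]
ft_torque [-0.0056  0.199   0.1594]
grip_width 0.0173
yaw 91.94302686276265
```

```bash
python3 - <<'E'
from h import *
import pickle
for n,z in (('w6',.2334),('w9',.1837),('w10',.1837)):
    s=pickle.load(open(n+'.pkl','rb'));P=cloud(s);print(n,np.nanmedian(P[205:275,300:330,2])-z)
t=snap('scene');u,v=map(int,proj(t,np.array([.563,.058,.112])))
A=t['image'][v-45:v+15,u-30:u+30]
cv2.imwrite('pics/v11.png',cv2.resize(A,(720,600),interpolation=cv2.INTER_CUBIC))
P=cloud(t)
# blade line: print depth world for pixels near blade
for vv in range(v-25,v+6,3): print(vv,[tuple(P[vv,uu].round(3)) for uu in range(u-4,u+6,3)])
E
```

```text
w6 0.060827777311385556
w9 0.06093500367682439
w10 0.06092576258005014
185 [(np.float64(0.575), np.float64(0.028), np.float64(0.242)), (np.float64(0.575), np.float64(0.037), np.float64(0.237)), (np.float64(0.574), np.float64(0.046), np.float64(0.231)), (np.float64(0.58), np.float64(0.05), np.float64(0.236))]
188 [(np.float64(0.575), np.float64(0.029), np.float64(0.23)), (np.float64(0.573), np.float64(0.039), np.float64(0.223)), (np.float64(0.573), np.float64(0.048), np.float64(0.219)), (np.float64(0.579), np.float64(0.052), np.float64(0.223))]
191 [(np.float64(0.426), np.float64(0.13), np.float64(0.004)), (np.float64(0.433), np.float64(0.135), np.float64(0.008)), (np.float64(0.576), np.float64(0.047), np.float64(0.211)), (np.float64(0.579), np.float64(0.053), np.float64(0.211))]
194 [(np.float64(0.437), np.float64(0.123), np.float64(0.006)), (np.float64(0.558), np.float64(0.051), np.float64(0.178)), (np.float64(0.57), np.float64(0.052), np.float64(0.19)), (np.float64(0.573), np.float64(0.058), np.float64(0.191))]
197 [(np.float64(0.447), np.float64(0.118), np.float64(0.007)), (np.flo
[... 911 characters left out ...]
.543), np.float64(0.058), np.float64(0.096)), (np.float64(0.568), np.float64(0.05), np.float64(0.13)), (np.float64(0.573), np.float64(0.055), np.float64(0.133)), (np.float64(0.557), np.float64(0.076), np.float64(0.103))]
212 [(np.float64(0.559), np.float64(0.048), np.float64(0.108)), (np.float64(0.565), np.float64(0.053), np.float64(0.111)), (np.float64(0.575), np.float64(0.055), np.float64(0.122)), (np.float64(0.568), np.float64(0.069), np.float64(0.107))]
215 [(np.float64(0.565), np.float64(0.045), np.float64(0.104)), (np.float64(0.57), np.float64(0.05), np.float64(0.107)), (np.float64(0.572), np.float64(0.058), np.float64(0.105)), (np.float64(0.574), np.float64(0.066), np.float64(0.103))]
```

View pics/v11.png

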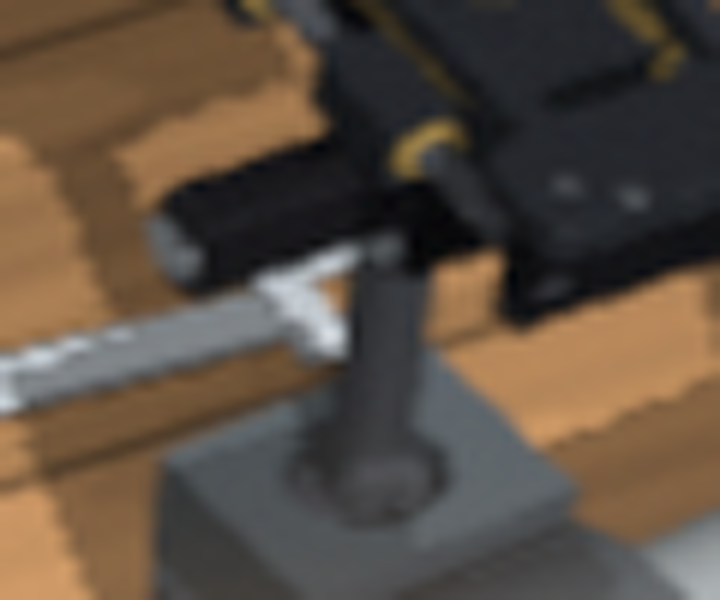

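Emit:
play_rows(targets="0 0 0 0 0 5 0; 0 0 0 0 0 5 0; 0 0 0 0 0 4 0; 0 -0.0002 0 0 0 4 0; 0 0 0 0 0 0 0; 0 0 0 0 0 0 0")

```text
time_s: 28.5
position: [0.5627, 0.0595, 0.1837]
tool_rot: [0.574, 0.819, 0.001, 0.0]
contact_force: [-1.3, 0.9, 5.6]
grip_width: 0.0174
```

```bash
python3 st.py
```

```text
position [0.5627 0.0595 0.1837]
tool_rot [5.744e-01 8.186e-01 8.000e-04 3.000e-04]
contact_force [-1.344   0.8663  5.6033]
ft_torque [0.0574 0.2828 0.0265]
grip_width 0.0174
yaw 109.88890563755305
```

Emit:
play_rows(targets="0 0 0.001 0 0 0 0; 0 0 0.002 0 0 0 0; 0 0 0.003 0 0 0 0; 0 0 0.005 0 0 0 0; 0 0 0.01 0 0 0 0; 0 0 0 0 0 0 0")

```text
time_s: 29.1
position: [0.563, 0.059, 0.2056]
tool_rot: [0.575, 0.818, 0.001, 0.001]
contact_force: [0.2, 0.1, -3.6]
grip_width: 0.0171
```

Emit:
play_rows(targets="0 0 0.02 0 0 0 0; -0.02 -0.01 0.02 0 0 0 0; -0.035 -0.015 0 0 0 0 0; 0 0 0 0 0 0 0; 0 0 0 0 0 0 0; 0 0 0 0 0 0 0")

```text
time_s: 29.7
position: [0.5076, 0.0343, 0.2442]
tool_rot: [0.575, 0.818, 0.0, 0.0]
contact_force: [-0.2, -0.4, -3.7]
grip_width: 0.0177
```

```bash
python3 st.py; python3 - <<'E'
from h import *
import pickle
s=snap('wrist','w12');pickle.dump(s,open('w12.pkl','wb'))
u,v=map(int,proj(s,np.array([.563,.058,.106])));print(u,v)
v=min(v,440);c=s['image'][v-40:v+40,u-45:u+45];print(u-45,v-40)
cv2.imwrite('pics/w12c.png',cv2.resize(c,None,fx=7,fy=7,interpolation=cv2.INTER_CUBIC))
E
```

```text
position [0.5076 0.0343 0.2442]
tool_rot [5.750e-01 8.181e-01 3.000e-04 2.000e-04]
contact_force [-0.1508 -0.415  -3.7239]
ft_torque [ 0.0028 -0.1319  0.0343]
grip_width 0.0177
yaw 109.79582147494374
389 213
344 173
```

View pics/w12.png

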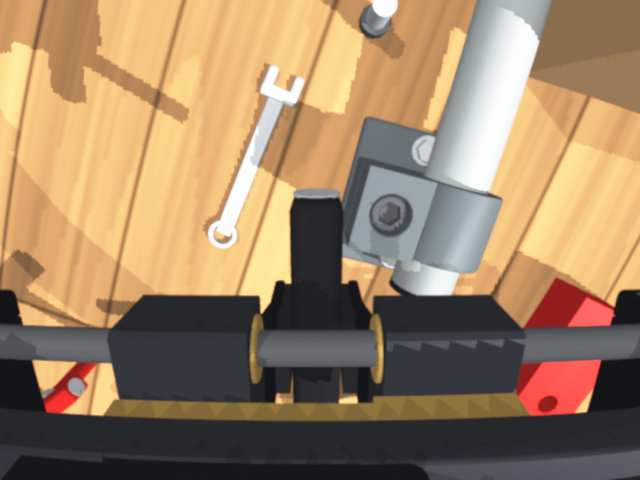

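View pics/w12c.png

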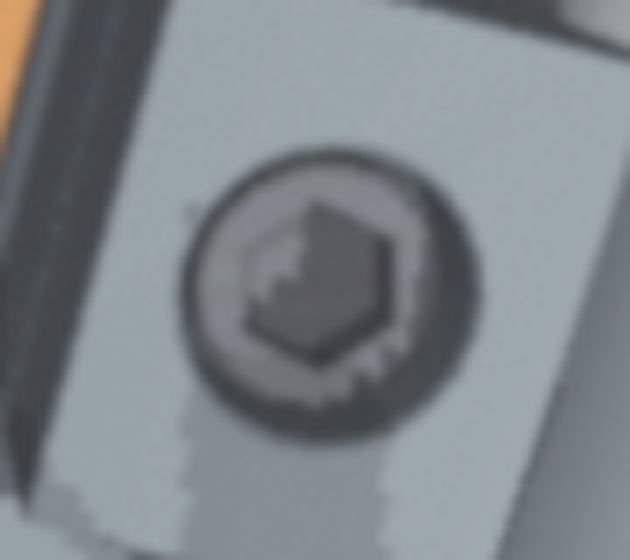

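```bash
cat >> hex.py <<'E'
A('w12.pkl',344,173,7,[(318,203),(391,240),(391,320),(318,363),(243,324)],0,(183,480,147,443))
E
python3 hex.py|tail -2
```

```text
w12.pkl hex ctr [0.5629 0.0581] corner ang mod60 51.85732136981845 R 0.009884205892057329 rms 0.0002612860679108349
 rim ctr [array([0.5635, 0.0582]), array([0.5636, 0.058 ])] d 0.034801956673656154 0.035377881410208256
```

Emit:
play_rows(targets="0 0 0.015 0 0 6.8 0; -0.002 -0.02 0.015 0 0 7 0; -0.002 -0.03 0 0 0 7 0; -0.002 -0.035 0 0 0 8 0; -0.002 -0.04 0 0 0 8 0; -0.002 -0.04 0 0 0 8 0; -0.002 -0.04 0 0 0 8 0; -0.002 -0.04 0 0 0 8 0")

```text
time_s: 30.55
position: [0.4937, -0.2124, 0.2738]
tool_rot: [0.079, 0.997, 0.0, -0.0]
contact_force: [0.6, 0.0, -3.3]
grip_width: 0.0176
```

Emit:
play_rows(targets="-0.0014 -0.035 0 0 0 8 0; 0 -0.03 0 0 0 4 0; 0 -0.0126 0 0 0 0 0; 0 0 0 0 0 0 0; 0 0 0 0 0 0 0; 0 0 0 0 0 0 0")

```text
time_s: 31.15
position: [0.4926, -0.2861, 0.2741]
tool_rot: [-0.024, 1.0, 0.001, 0.0]
contact_force: [-0.5, 0.1, -3.7]
grip_width: 0.0174
```

```bash
python3 st.py; python3 - <<'E'
from h import *
import pickle
s=snap('scene');pickle.dump(s,open('sc13.pkl','wb'));cv2.imwrite('pics/sc13.png',s['image'])
w=snap('wrist','w13')
u,v=map(int,proj(s,np.array([.493,-.288,.1])));A=s['image'][v-50:v+50,u-40:u+60]
cv2.imwrite('pics/v13.png',np.hstack([cv2.resize(A,(400,400),interpolation=cv2.INTER_CUBIC),cv2.resize(w['image'],(400,300),interpolation=cv2.INTER_AREA)[np.minimum(np.arange(400),299)]]))
E
```

```text
position [ 0.4926 -0.2861  0.2741]
tool_rot [-2.410e-02  9.997e-01  6.000e-04  1.000e-04]
contact_force [-0.4878  0.0967 -3.6934]
ft_torque [ 0.0994 -0.1438  0.0053]
grip_width 0.0174
yaw 182.7594818447753
```

View pics/v13.png

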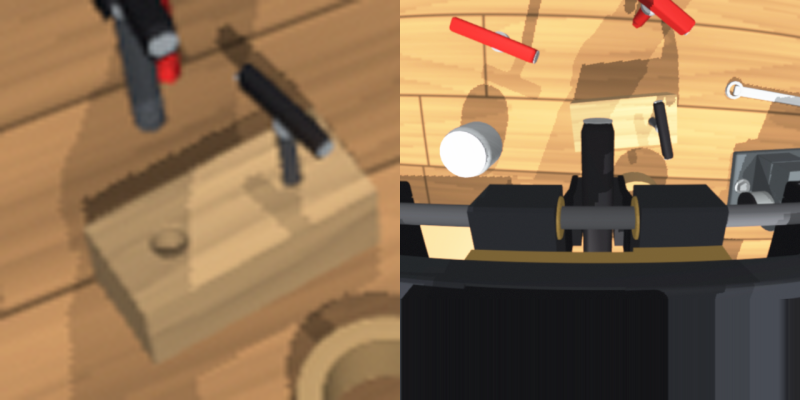

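Emit:
play_rows(targets="-0.0004 -0.0022 -0.025 0 0 0 0; 0 0 -0.03 0 0 0 0; 0 0 -0.03 0 0 0 0; 0 0 -0.02 0 0 0 0; 0 0 -0.008 0 0 0 0; 0 0 0 0 0 0 0; 0 0 0 0 0 0 0; 0 0 0 0 0 0 0")

```text
time_s: 32.05
position: [0.4925, -0.2911, 0.1627]
tool_rot: [-0.023, 1.0, -0.001, 0.001]
contact_force: [0.0, -0.4, -5.1]
grip_width: 0.0178
```

```bash
python3 st.py; python3 - <<'E'
from h import *
s=snap('scene')
u,v=map(int,proj(s,np.array([.493,-.288,.1])));A=s['image'][v-35:v+35,u-35:u+35]
cv2.imwrite('pics/v14.png',cv2.resize(A,(560,560),interpolation=cv2.INTER_CUBIC))
E
```

```text
position [ 0.4925 -0.2911  0.1627]
tool_rot [-2.260e-02  9.997e-01 -8.000e-04  1.300e-03]
contact_force [ 0.0366 -0.3601 -5.1215]
ft_torque [ 0.091  -0.1036 -0.0357]
grip_width 0.0178
yaw 182.5910937450064
```

View pics/v14.png

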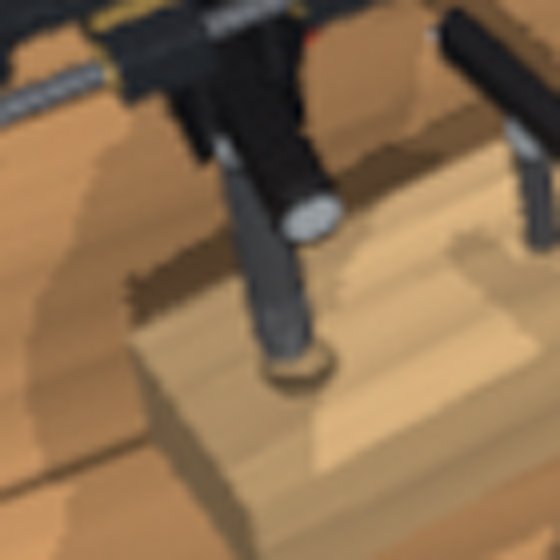

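Emit:
play_rows(targets="0 0.0015 0 0 0 0 0; 0 0 0 0 0 0 0; 0 0 0 0 0 0 0")

```text
time_s: 32.4
position: [0.4915, -0.2893, 0.1613]
tool_rot: [-0.023, 1.0, -0.0, 0.0]
contact_force: [0.1, 0.1, -3.7]
grip_width: 0.017
```

Emit:
play_rows(targets="0.0004 0.0006 -0.003 0 0 0 0; 0 0 -0.004 0 0 0 0; 0 0 -0.004 0 0 0 0; 0 0 0 0 0 0 0; 0 0 0 0 0 0 0")

```text
time_s: 32.9
position: [0.4917, -0.2886, 0.1497]
tool_rot: [-0.023, 1.0, 0.0, -0.0]
contact_force: [0.0, 0.4, -3.5]
grip_width: 0.0172
```

Emit:
play_rows(targets="0 0 -0.004 0 0 0 0; 0 0 -0.004 0 0 0 0; 0 0 -0.004 0 0 0 0; 0 0 0 0 0 0 0; 0 0 0 0 0 0 0")

```text
time_s: 33.4
position: [0.4917, -0.2886, 0.1379]
tool_rot: [-0.023, 1.0, 0.0, -0.0]
contact_force: [-0.5, -0.4, -3.8]
grip_width: 0.0172
```

Entered the hole freely (tip ≈ 0.050). Going on down.

Emit:
play_rows(targets="0.0003 0 -0.006 0 0 0 0; 0 0 -0.007 0 0 0 0; 0 0 -0.007 0 0 0 0; 0 0 -0.006 0 0 0 0; 0 0 -0.004 0 0 0 0; 0 0 -0.003 0 0 0 0; 0 0 0 0 0 0 0; 0 0 0 0 0 0 0")

```text
time_s: 34.2
position: [0.4923, -0.2887, 0.1052]
tool_rot: [-0.023, 1.0, -0.0, 0.0]
contact_force: [0.3, 0.3, -4.1]
grip_width: 0.0175
```

Emit:
play_rows(targets="0 0 -0.001 0 0 0 0; 0 0 -0.0008 0 0 0 0; 0 0 0 0 0 0 0; 0 0 0 0 0 0 0")

```text
time_s: 34.6
position: [0.4921, -0.2887, 0.1033]
tool_rot: [-0.023, 1.0, 0.0, 0.0]
contact_force: [-0.2, 0.1, -4.2]
grip_width: 0.0175
```

```bash
python3 st.py
```

```text
position [ 0.4921 -0.2887  0.1033]
tool_rot [-0.0226  0.9997  0.      0.    ]
contact_force [-0.185   0.0652 -4.1628]
ft_torque [ 0.0825 -0.1376  0.0046]
grip_width 0.0175
yaw 182.5853091891312
```

Emit:
play_rows(targets="0 0 -0.0004 0 0 0 0; 0 0 0 0 0 0 0; 0 0 0 0 0 0 0")

```text
time_s: 34.9
position: [0.4922, -0.2887, 0.1029]
tool_rot: [-0.023, 1.0, 0.0, 0.0]
contact_force: [0.2, -0.6, -3.2]
grip_width: 0.0171
```

Emit:
play_rows(targets="0 0 -0.0004 0 0 0 0; 0 0 0 0 0 0 0; 0 0 0 0 0 0 0")

```text
time_s: 35.2
position: [0.4924, -0.2888, 0.1029]
tool_rot: [-0.023, 1.0, -0.0, 0.0]
contact_force: [-1.1, 0.1, -0.3]
grip_width: 0.0174
```

Emit:
play_rows(targets="0 0 0 0 0 0 0.022; 0 0 0 0 0 0 0.025; 0 0 0 0 0 0 0.04; 0 0 0 0 0 0 0.06; 0 0 0 0 0 0 0.06; 0 0 0 0 0 0 0.06; 0 0 0 0 0 0 0.06; 0 0 0 0 0 0 0.06", force=10)

```text
time_s: 36.0
position: [0.4921, -0.2887, 0.1024]
tool_rot: [-0.023, 1.0, 0.0, -0.0]
contact_force: [0.3, 0.4, -0.3]
grip_width: 0.0583
```

Emit:
play_rows(targets="0 0 0 0 0 0 0.06; 0 0 0.01 0 0 0 0.06; 0 0 0.02 0 0 0 0.06; 0 0 0.03 0 0 0 0.06; 0 0 0.04 0 0 0 0.06; 0 0 0.04 0 0 0 0.06; 0 0 0.02 0 0 0 0.06; 0 0 0 0 0 0 0.06")

```text
time_s: 36.8
position: [0.4942, -0.2894, 0.267]
tool_rot: [-0.023, 1.0, -0.002, 0.004]
contact_force: [-0.1, -0.4, -0.3]
grip_width: 0.06
```

Emit:
play_rows(targets="0 0 0 0 0 0 0.06; 0 0 0 0 0 0 0.06")

```text
time_s: 37.0
position: [0.4911, -0.2883, 0.261]
tool_rot: [-0.023, 1.0, 0.001, -0.001]
contact_force: [-0.5, 0.9, -0.7]
grip_width: 0.0604
```

```bash
python3 st.py; python3 - <<'E'
from h import *
import pickle
s=snap('wrist','w15');pickle.dump(s,open('w15.pkl','wb'));cv2.imwrite('pics/sc15.png',snap('scene')['image'])
E
python3 bar.py w15.pkl 285 130 345 320
```

```text
position [ 0.4911 -0.2883  0.261 ]
tool_rot [-2.260e-02  9.997e-01  7.000e-04 -1.300e-03]
contact_force [-0.5131  0.9247 -0.673 ]
ft_torque [ 0.1124 -0.1569  0.0014]
grip_width 0.0604
yaw 182.58599004938765
[ 305  159   23  141 3041]
z [0.16256707 0.16326002 0.1639229  0.16448616]
px (316.0, 229.0) (140.0, 22.0) 90.0
0.163260020569707 ((492.3731994628906, -288.27081298828125), (106.51779174804688, 16.984155654907227), 2.5400047302246094)
-177.49952975220728
0.163 ((492.4438781738281, -288.2672424316406), (106.6146011352539, 16.99957847595215), 2.5397579669952393)
-177.49952975220728
```

View pics/sc15.png

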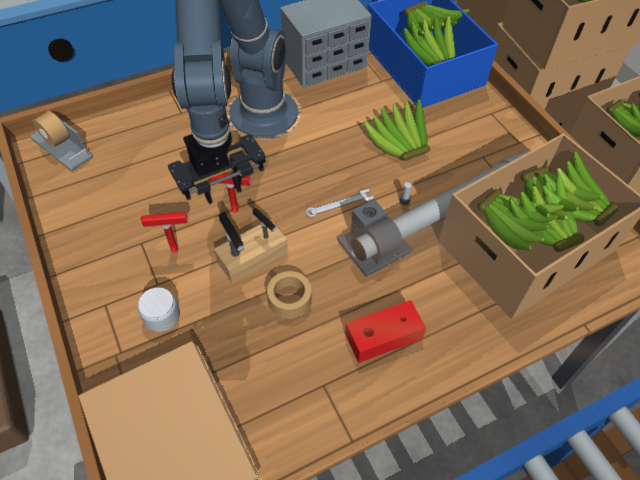

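View pics/w15.png

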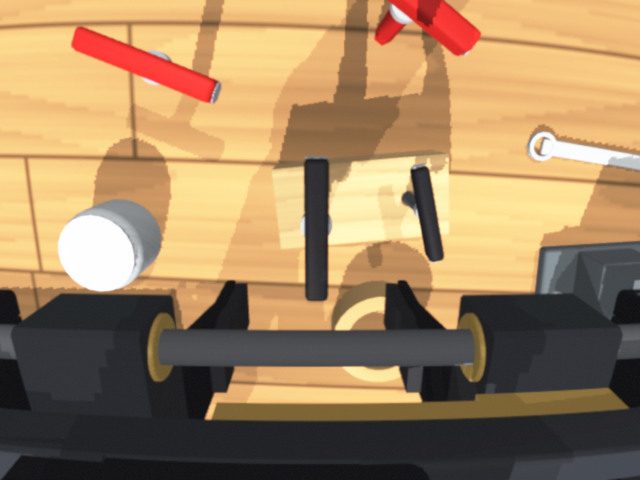

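```bash
python3 -c "
from h import *
print(bot.finish_job())"
```

```text
the job is handed in; nothing more can be done
None
```

I took the larger black key from the block and seated it in the clamp screw. I turned the screw clockwise until it resisted firmly, then put the key back upright in its own hole and let go. The job was handed in at about 37 s.

**Checks that agreed**
- **Seating:** the key went in without resistance. It touched bottom at the predicted height (TCP z 0.1838 against 0.184), pressing with about 9 N. It stayed down throughout the turn.
- **Tightening:** resistance rose after about 68–70° of turning, from about 0 to about 0.4 N m. A camera view after withdrawal put the hexagon at about 62° of turn, which fits the screw's range.
- **Return:** the bar is back at z 0.163, within about 1 mm and 0.1° of where it started. The last pictures show no bystander moved.

**Checks that failed or disagreed**
- **First grasp missed:** the fingertips measured about 27 mm behind the reported TCP, not 8 mm ahead as stated. The fingers closed on top of the bar, with about 5 N of contact. I opened, remeasured and regripped lower.
- **Soft stop:** the key could be turned to about 82° with the torque levelling off at 0.3–0.4 N m, and at about 0.2 N m on a second pass. The usual drag of 0.1 N m barely showed in the readings.
- **Angle read modulo 60°:** the camera alone cannot tell 62° from 2°. I took 62° because there was no resistance earlier in the turn. The key's turn past that angle also did not carry the screw with it.

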